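Stack washed top bars crosswise to dry

ROBOT

A 6-joint arm with a two-finger parallel gripper is mounted at the origin on the work surface. World frame = base frame: x ahead of the robot, y to its left, z up, the work surface at z = 0. Lengths are in m, angles in rad, forces in N, time in s.
With the tool pointing down it reaches from about 0.225 to 0.875 m from the base axis. Payload 3.4 kg.
Tool frame: the origin (TCP) lies on the mounting face of the last link; the fingertips stand 173 mm ahead of it and the grasp point (between the pads) lies 155 mm ahead of it; x points along the fingers, y is the direction in which the jaws open and shut, and the axes are right-handed (so a half turn about x gives the same grasp; the last joint's range is limited). The gripper opens to 85 mm and grips with 20 to 120 N. Pads are 22 mm wide; open, the fingers measure 114 mm over their backs; the gripper's body (76 mm by 85 mm) begins 54 mm behind the grasp point. The pads swing forward as they close: fully open they stand 13 mm farther back than shut.
Start: joints at [1.077, 0.276, 1.505, -0, 1.361, -0.121], TCP at [0.209, 0.536, 0.405] pointing down, gripper open.
Joint ranges: [-2.89, 2.89], [-0.75, 2.08], [0.22, 2.7], [-1.18, 4.32], [0.11, 2.71], [-2.7, 2.7]. Speed limits (rad/s): [2.57, 2.57, 3.14, 3.14, 3.14, 3.14].

INTERFACE

Orientations are given as a unit quaternion [w, x, y, z].
In Python, from rig import manip gives the robot as it stands.
- The arm moves only by the tool arm_command, never from a script. Its argument "targets" is a list of rows, each an object with "dp": the shift along the tool's x, y, z in m, a list of three; "turn": the turn, a rotation vector about the tool's x, y, z in degrees, a list of three; "grip": the opening, from -1 (shut) to 1 (fully open). In form: [{"dp": [tx, ty, tz], "turn": [wx, wy, wz], "grip": grip}, ...]. A call has 1 to 8 rows; each row shifts and turns the commanded pose from where the row before left it, along the tool's axes as they then stand; what a row does not reach is not made up. A row lasts 1/10 s, in which the tool goes at most 50 mm and 8.59 degrees, less where a joint would pass 70% of its speed; a pose out of reach is approached as far as the arm can. A call with a gripper value outside its range is refused whole. The fingers move at their own pace and stop on an object; "grip_force" is the grip in N (left out, the last holds). Time passes only in rows, so rows that do not move let the fingers close. It gives the time, the measured TCP pose, the force and the opening at its end, in the units of the state.
- manip.get_state(): the state, without advancing time (a new reading comes with each control period).
- manip.get_image(name): name is "scene" or "top"; returns the picture (480x640x3 uint8, red, green, blue); there is no depth.
- manip.calibration(name): a dict with "fx", "fy", "cx", "cy" (pixels), "R" (3x3) and "t" (3): a world point X has camera coordinates R X + t. Camera axes: x right, y down, z forward; pixel columns grow to the right and rows downward; lengths in m; the calibration is good to about 2 mm. A picture is of the moment at which its call begins. calibration takes no time and is no camera call.
- manip.sign_off(): hands the job in, once; it reports no verdict.
The state is a dict: "clock": time; "qpos": joint angles; "qd": joint speeds; "effort": joint torques, N m; "position": TCP position; "ee_rot": TCP orientation; "contact_force": force on the tool from outside, world axes, zero at the start; "moment": the same for the moment, N m; "width": finger opening in m.
Only numpy, scipy, OpenCV 4.12 (cv2) and the standard library are available. Lean on these libraries where they do the work, as an engineer would, in place of code of your own. Each camera call takes 0.05 s, during which the arm holds its last target.

TASK

The washed top bars must be stacked crosswise so that air can dry them. First slide the block of queen cages out from between the two bearers of the drying rack, keeping it upright and down on the surface, until it stands wholly off the rack. Then lay two bars square across both bearers, one near each end of the bearers with its ends overhanging evenly, and the other two centred crosswise on top of those, one straight above each bearer; set the bars down rather than dropping them, and leave the jar, hive tool and brush where they are.

Things in the scene. Friction and masses are not known exactly. Their poses are not given: they have to be found in the camera images.
- rack: drying rack, fixed: metal sheet 150 (x) x 180 (y) x 3, long sides turned up 12; two dark wooden bearers 20 wide, 22 high, 170 long, along the rack's y at x = -55 and +55 mm (90 clear between them, both ends open). Origin: centre of the underside, on the bench; bearer tops 25 mm above it. The bench beyond its outer end, away from the drain mat and the table's middle (y = 0), is free for the block
- cage_block_foot (a point): block of queen cages: white plate 64 (x) x 112 (y) x 22 thick with eight clear yellow-capped cages pressed firmly in, 70 mm tall over all, about 0.2 kg, one piece; loose on the rack's sheet between the bearers, long side along them, about 13 mm to spare each side. This point: centre of the plate, 11 mm above its underside; z up
- bar0_mid (a point): one of four identical, interchangeable washed wooden top bars lying flat on the drain mat: slat 160 long x 24 wide x 12 thick (mm), 30 g; the last 10 mm at each end is 16 wide. This point is its centre, half-way up; long axis y, width x, thickness z. They lie side by side about 60 mm apart, at least 25 mm free beside each at its middle
- bar1_mid (a point): another of the four top bars, the same in every respect as bar0_mid
- bar2_mid (a point): another of the four top bars, the same in every respect as bar0_mid
- bar3_mid (a point): another of the four top bars, the same in every respect as bar0_mid
- mat: dark ribbed drain mat, fixed, 290 (x) x 200 (y) x 5 thick; the four bars lie on it along its y. Origin: centre of the underside
- jar: bystander: closed jar 68 across, 85 high, standing beyond the work. Origin: centre of the underside
- hive_tool: bystander: flat steel hive tool about 175 long, 42 wide and 8 thick, lying beyond the work, long axis x. Origin: middle of its length, underside
- scrub_brush: bystander: washing brush about 170 long, lying beyond the work, long axis x. Origin: near its middle, underside

How it is judged:
By the outcome, as a careful person would: the job done as asked, in the order asked, and still so for the second after the job is handed in, with the robot touching nothing.
It also fails if it takes over 72 s, if anything falls off the work surface, if the arm or the gripper's body presses on something with over 40 N, if the wrist force passes 120 N, or if a joint passes its speed limit or range.

## Working session

There is one attempt and no reset: what is moved stays moved. The work goes in short steps, Python scripts to look and compute and a tool call to move; the robot and the scene stay as the last step left them, time stands still between calls to the robot, and variables do not carry over. Pictures are saved under pics/ and viewed, and the job is handed in when it is done.

Besides the shell and the picture viewer there is one more tool, called as a command line: name --argument value ..., lists and objects as JSON in quotes. arm_command: Moves the arm, as the interface text tells. Its arguments: {"type":"object","properties":{"targets":{"type":"array"},"grip_force":{"type":"number"}},"required":["targets"]}

```bash
ls; mkdir -p pics; python3 - <<'E'
from rig import manip
import cv2,numpy as np
s=manip.get_state()
for k,v in s.items(): print(k,np.round(v,4))
for n in("scene","top"):
    c=manip.calibration(n); print(n,{k:np.round(v,4).tolist() for k,v in c.items()})
    im=manip.get_image(n); cv2.imwrite(f"pics/{n}0.png",im[:,:,::-1])
E
```

```text
pics
clock 0.0
qpos [ 1.077   0.2766  1.5062  0.      1.3607 -0.121 ]
qd [-0.0006  0.0005 -0.0003  0.0006  0.0005  0.0029]
effort [-2.90000e-03 -4.16776e+01 -2.45808e+01 -4.00000e-04  1.13000e-02
 -0.00000e+00]
position [0.2093 0.5353 0.4038]
ee_rot [ 0.6946  0.1304  0.6951 -0.1317]
contact_force [ 0.288   0.7198 -0.3965]
moment [ 0.0106 -0.0234  0.0498]
width 0.0852
scene {'fx': 522.3758, 'fy': 522.3758, 'cx': 319.5945, 'cy': 241.8731, 'R': [[0.8178, 0.5755, -0.0045], [0.3915, -0.5621, -0.7285], [-0.4218, 0.594, -0.685]], 't': [-0.4741, -0.1936, 1.1551]}
top {'fx': 571.7988, 'fy': 571.7988, 'cx': 326.4242, 'cy': 239.423, 'R': [[0.0271, -0.9995, 0.0186], [-0.9927, -0.0291, -0.1172], [0.1177, -0.0153, -0.9929]], 't': [-0.0203, 0.6045, 0.7965]}
```

View pics/scene0.png

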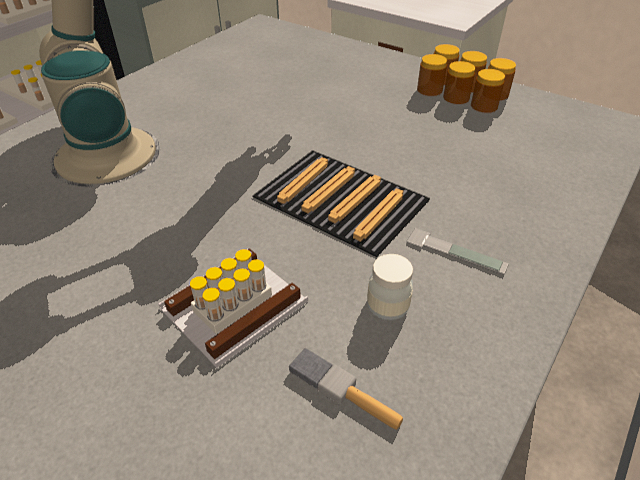

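View pics/top0.png

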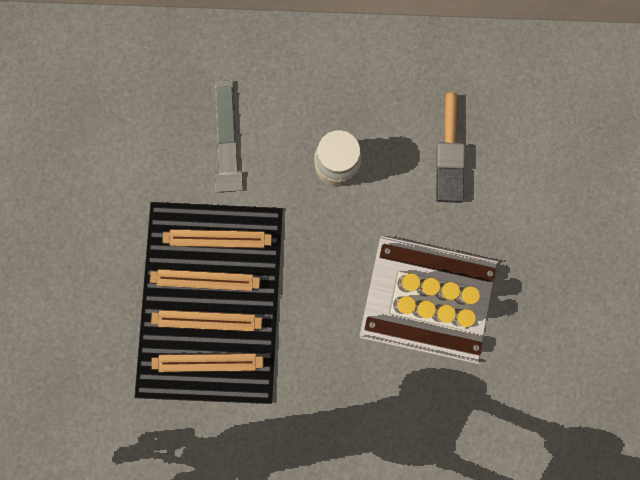

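The top view has the mat with four bars on the left (+y) and the yawed rack with the cage block on the right (−y), outer end at about column 490. I'll zoom in for measurements.

```bash
cat > h.py <<'E'
import numpy as np,cv2
from rig import manip
def ray(n,u,v,z):
    c=manip.calibration(n);R=np.array(c['R']);t=np.array(c['t'])
    d=R.T@np.array([(u-c['cx'])/c['fx'],(v-c['cy'])/c['fy'],1.]);o=-R.T@t
    return o+d*(z-o[2])/d[2]
def proj(n,X):
    c=manip.calibration(n);p=np.array(c['R'])@np.array(X)+c['t']
    return np.array([c['cx']+c['fx']*p[0]/p[2],c['cy']+c['fy']*p[1]/p[2]])
def crop(src,box,k,out):
    im=cv2.imread(src);x0,y0,x1,y1=box
    cv2.imwrite(out,cv2.resize(im[y0:y1,x0:x1],None,fx=k,fy=k,interpolation=cv2.INTER_CUBIC))
E
python3 -c "
from h import *
crop('pics/top0.png',(350,225,530,370),4,'pics/a.png')
crop('pics/top0.png',(130,195,290,315),5,'pics/b.png')
crop('pics/top0.png',(130,290,290,410),5,'pics/c.png')
"
```

```text
(no output)
```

View pics/a.png

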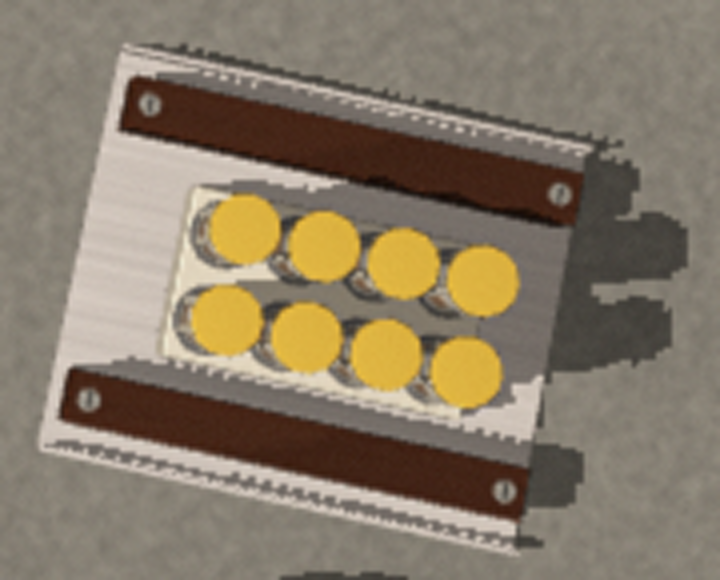

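View pics/b.png

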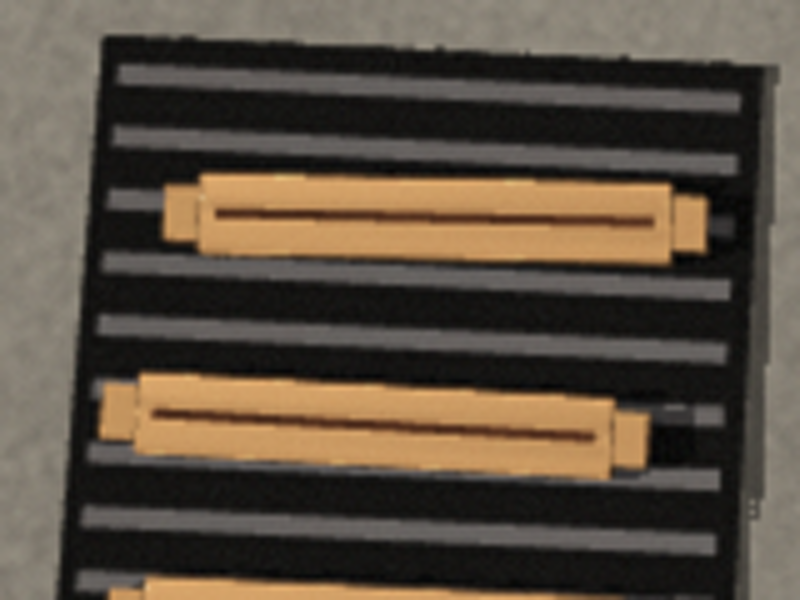

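View pics/c.png

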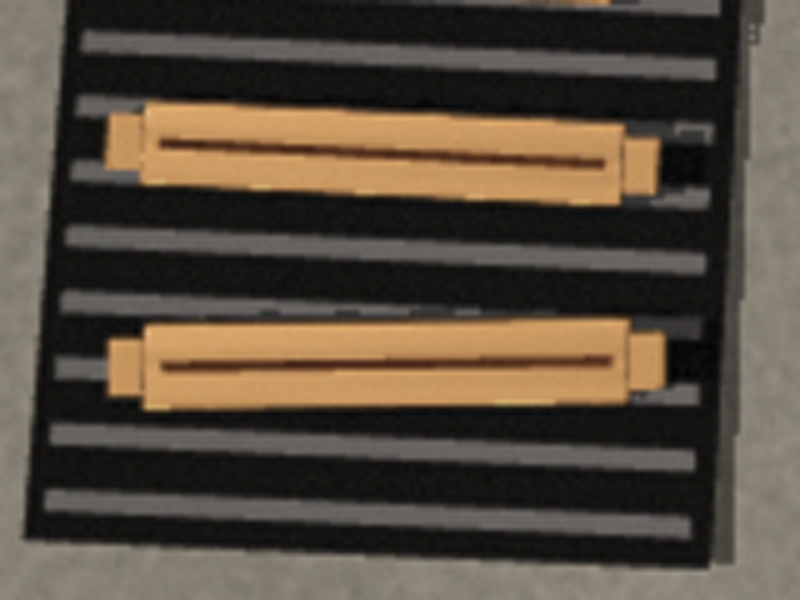

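```bash
python3 - <<'E'
from h import *
c=manip.calibration('top');print('cam',-np.array(c['R']).T@c['t'])
f=lambda p,z,n='top':ray(n,350+p[0]/4-0.375,225+p[1]/4-.375,z)[:2]
S=np.array([f(p,.025) for p in[(150,105),(560,194),(89,399),(505,491)]])
print('screws',S.round(4).tolist(),'ctr',S.mean(0).round(4),'dists',np.linalg.norm(S[0]-S[1]),np.linalg.norm(S[2]-S[3]),np.linalg.norm(S[0]-S[2]))
d=S[0]+S[2]-S[1]-S[3];print('rack y-dir yaw',np.degrees(np.arctan2(-d[0],d[1])))
B=np.array([f(p,.025) for p in[(133,78),(119,130),(567,226),(585,172),(73,366),(59,418),(521,518),(529,468)]])
print('bearer ctrs',B[:4].mean(0),B[4:].mean(0),B.mean(0))
sh=np.array([f(p,.003) for p in[(123,43),(592,150),(40,448),(517,553)]]);print('sheet',sh.mean(0),sh.tolist())
im=cv2.imread('pics/top0.png');hsv=cv2.cvtColor(im,cv2.COLOR_BGR2HSV)
m=cv2.inRange(hsv[:, :],(22,170,150),(32,255,255))
def comps(m,box,amin):
    mm=np.zeros_like(m);x0,y0,x1,y1=box;mm[y0:y1,x0:x1]=m[y0:y1,x0:x1]
    n,l,st,ce=cv2.connectedComponentsWithStats(mm)
    return [(st[i,4],ce[i],(l==i).astype(np.uint8)) for i in range(1,n) if st[i,4]>amin]
C=comps(m,(350,225,530,370),60)
P=np.array([ray('top',*c[1],.073)[:2] for c in C]);print(len(C),[c[0] for c in C])
r=cv2.minAreaRect((P*1000).astype(np.float32));print('caps ctr',P.mean(0),r)
m2=cv2.inRange(hsv,(8,80,90),(24,255,255))
for a,ce,mm in comps(m2,(130,195,290,410),300):
    mm=cv2.morphologyEx(mm,cv2.MORPH_CLOSE,np.ones((5,5)))
    ys,xs=np.nonzero(mm)
    P=np.array([ray('top',x,y,.017)[:2] for x,y in zip(xs,ys)])*1000
    r=cv2.minAreaRect(P.astype(np.float32));U,s,V=np.linalg.svd(P-P.mean(0),full_matrices=False)
    print('bar',a,P.mean(0).round(1),[np.round(q,1) for q in r],'yaw',np.degrees(np.arctan(-V[0,0]/V[0,1])).round(2))
E
```

```text
cam [0.50692846 0.00948315 0.86205733]
screws [[0.5918, -0.0933], [0.5632, -0.2449], [0.484, -0.0727], [0.455, -0.2242]] ctr [ 0.5235 -0.1588] dists 0.15427869843756442 0.15423339972125497 0.1097291443584115
rack y-dir yaw -10.743226065017655
bearer ctrs [ 0.57672002 -0.16762481] [ 0.4703809  -0.14787302] [ 0.52355046 -0.15774891]
sheet [ 0.52375198 -0.16023131] [[0.6173059316090755, -0.08538896078742068], [0.5817105943460914, -0.2638805911039386], [0.46488963673203626, -0.056954278633533], [0.4311017440796516, -0.23470140908650872]]
8 [np.int32(218), np.int32(220), np.int32(222), np.int32(223), np.int32(218), np.int32(222), np.int32(225), np.int32(225)]
caps ctr [ 0.52146243 -0.15899032] ((521.4802856445312, -159.06314086914062), (83.97362518310547, 32.071678161621094), 79.275634765625)
bar 1629 [604.1 159.3] [array([603.7, 159.3]), array([ 25.2, 161. ]), np.float64(0.3)] yaw 0.54Traceback (most recent call last):
  File "<stdin>", line 23, in <module>
  File "h.py", line 4, in ray
    c=manip.calibration(n);R=np.array(c['R']);t=np.array(c['t'])
ValueError: time passes only in moves, steps and waits
```

```bash
python3 - <<'E'
import re
from rig import manip
import json,numpy as np
json.dump({n:{k:np.array(v).tolist() for k,v in manip.calibration(n).items()} for n in('scene','top')},open('cal.json','w'))
s=open('h.py').read().replace("c=manip.calibration(n)","c=CAL[n]").replace("from rig import manip","from rig import manip\nimport json\nCAL=json.load(open('cal.json'))")
open('h.py','w').write(s)
E
python3 - <<'E'
from h import *
im=cv2.imread('pics/top0.png');hsv=cv2.cvtColor(im,cv2.COLOR_BGR2HSV)
def comps(m,box,amin):
    mm=np.zeros_like(m);x0,y0,x1,y1=box;mm[y0:y1,x0:x1]=m[y0:y1,x0:x1]
    n,l,st,ce=cv2.connectedComponentsWithStats(mm)
    return [(st[i,4],ce[i],(l==i).astype(np.uint8)) for i in range(1,n) if st[i,4]>amin]
m2=cv2.inRange(hsv,(8,80,90),(24,255,255))
for a,ce,mm in comps(m2,(130,195,290,410),300):
    mm=cv2.morphologyEx(mm,cv2.MORPH_CLOSE,np.ones((5,5)))
    ys,xs=np.nonzero(mm)
    P=np.array([ray('top',x,y,.017)[:2] for x,y in zip(xs,ys)])*1000
    r=cv2.minAreaRect(P.astype(np.float32));U,s,V=np.linalg.svd(P-P.mean(0),full_matrices=False)
    print('bar',a,P.mean(0).round(1),[np.round(q,1) for q in r],'yaw',np.degrees(np.arctan(-V[0,0]/V[0,1])).round(2))
print(manip.get_state()['clock'])
E
```

```text
bar 1629 [604.1 159.3] [array([603.7, 159.3]), array([ 25.2, 161. ]), np.float64(0.3)] yaw 0.54
bar 1678 [542.2 174.2] [array([542.2, 174.1]), array([160.8,  24.5]), np.float64(88.4)] yaw -1.64
bar 1712 [483.5 168.7] [array([483.5, 168.8]), array([161.1,  24.2]), np.float64(88.9)] yaw -1.16
bar 1754 [423.3 164.3] [array([423.4, 165. ]), array([ 24.5, 160.1]), np.float64(2.3)] yaw 2.32
0.1
```

```bash
cat > plan.py <<'E'
from h import *
from scipy.spatial.transform import Rotation as Ro
def st():
    s=manip.get_state();q=np.array(s['ee_rot']);return s,Ro.from_quat(q[[1,2,3,0]]),np.array(s['position'])
def down(yaw): # tool x down, tool y at world azimuth yaw (deg)
    a=np.radians(yaw);x=np.array([0,0,-1.]);y=np.array([np.cos(a),np.sin(a),0]);return Ro.from_matrix(np.c_[x,y,np.cross(x,y)])
def rel(p0,R0,p1,R1):
    return R0.inv().apply(np.array(p1)-p0),np.degrees((R0.inv()*R1).as_rotvec())
def rows(p0,R0,wps,v=.045,grip=1.0,dec=3):
    """wps: list of (pos,yaw,vmax). prints rows"""
    p,R=np.array(p0),R0
    for pos,yaw,vm in wps:
        pos=np.array(pos);R1=down(yaw);ps,Rs=p.copy(),R
        rv=(Rs.inv()*R1).as_rotvec()
        n=max(1,int(np.ceil(max(np.linalg.norm(pos-p)/vm-1e-6,np.degrees(np.linalg.norm(rv))/8.4))))
        for i in range(1,n+1):
            pt=ps+(pos-ps)*i/n;Rt=Rs*Ro.from_rotvec(rv*i/n)
            dp,tu=rel(p,R,pt,Rt);dp=np.round(dp,dec);tu=np.round(tu,1)+0.
            p=p+R.apply(dp);R=R*Ro.from_rotvec(np.radians(tu))
            print('{"dp":%s,"turn":%s,"grip":%g},'%((dp+0.).tolist(),tu.tolist(),grip))
        print('  -- at',p.round(4),'err',((pos-p)*1000).round(2))
    return p,R
E
python3 - <<'E'
from plan import *
s,R,p=st();print(s['clock'],p,R.as_matrix().round(3).tolist(),s['width'])
print('tool y az',np.degrees(np.arctan2(R.as_matrix()[1,1],R.as_matrix()[0,1])))
E
```

```text
0.1 [0.20935435 0.53533633 0.40390589] [[-0.001, 0.364, 0.931], [-0.002, 0.931, -0.364], [-1.0, -0.002, -0.0]] 0.08550526740463767
tool y az 68.63894296276753
```

```bash
python3 - <<'E'
from plan import *
s,R,p=st()
rows(p,R,[((.5215,-.159,.31),-10.75,.049),((.5215,-.159,.206),-10.75,.035)])
E
```

```text
{"dp":[0.006, -0.033, 0.034],"turn":[5.0, 0.0, 0.0],"grip":1},
{"dp":[0.006, -0.031, 0.037],"turn":[4.9, 0.0, 0.0],"grip":1},
{"dp":[0.006, -0.026, 0.039],"turn":[5.0, 0.0, 0.0],"grip":1},
{"dp":[0.006, -0.024, 0.041],"turn":[4.9, 0.0, 0.0],"grip":1},
{"dp":[0.006, -0.02, 0.044],"turn":[5.0, 0.0, 0.0],"grip":1},
{"dp":[0.006, -0.016, 0.044],"turn":[5.0, 0.0, 0.0],"grip":1},
{"dp":[0.005, -0.012, 0.046],"turn":[4.9, 0.0, 0.0],"grip":1},
{"dp":[0.006, -0.008, 0.047],"turn":[5.0, 0.0, 0.0],"grip":1},
{"dp":[0.006, -0.004, 0.048],"turn":[5.0, 0.0, 0.0],"grip":1},
{"dp":[0.006, 0.001, 0.047],"turn":[4.9, 0.1, 0.0],"grip":1},
{"dp":[0.006, 0.004, 0.048],"turn":[5.0, 0.0, 0.0],"grip":1},
{"dp":[0.006, 0.008, 0.046],"turn":[4.9, 0.0, 0.1],"grip":1},
{"dp":[0.006, 0.013, 0.046],"turn":[5.0, 0.0, 0.0],"grip":1},
{"dp":[0.006, 0.016, 0.045],"turn":[5.0, 0.0, 0.0],"grip":1},
{"dp":[0.005, 0.02, 0.043],"turn":[4.9, 0.0, 0.0],"grip":1},
{"dp":[0.006, 0.024, 0.041],"turn":[5.0, 0.0, 0.0],"grip":1},
  -- at [ 0.5216 -0.1586  0.3103] err [-0.07 -0.39 -0.29]
{"dp":[0.035, 0.0, 0.0],"turn":[0.0, 0.0, 0.0],"grip":1},
{"dp":[0.035, 0.0, 0.0],"turn":[0.0, 0.0, 0.0],"grip":1},
{"dp":[0.034, 0.0, 0.0],"turn":[0.0, 0.0, 0.0],"grip":1},
  -- at [ 0.5216 -0.1586  0.2063] err [-0.1  -0.44 -0.29]
```

arm_command --targets '[{"dp": [0.006, -0.033, 0.034], "turn": [5, 0, 0], "grip": 1}, {"dp": [0.006, -0.031, 0.037], "turn": [4.9, 0, 0], "grip": 1}, {"dp": [0.006, -0.026, 0.039], "turn": [5, 0, 0], "grip": 1}, {"dp": [0.006, -0.024, 0.041], "turn": [4.9, 0, 0], "grip": 1}, {"dp": [0.006, -0.02, 0.044], "turn": [5, 0, 0], "grip": 1}, {"dp": [0.006, -0.016, 0.044], "turn": [5, 0, 0], "grip": 1}, {"dp": [0.005, -0.012, 0.046], "turn": [4.9, 0, 0], "grip": 1}, {"dp": [0.006, -0.008, 0.047], "turn": [5, 0, 0], "grip": 1}]' --grip_force 25

```text
clock: 0.9
position: [0.3653, 0.1867, 0.3575]
ee_rot: [0.609, 0.36, 0.608, -0.36]
contact_force: [1.6, -0.0, 0.5]
width: 0.0852
```

arm_command --targets '[{"dp": [0.006, -0.004, 0.048], "turn": [5, 0, 0], "grip": 1}, {"dp": [0.006, 0.001, 0.047], "turn": [4.9, 0.1, 0], "grip": 1}, {"dp": [0.006, 0.004, 0.048], "turn": [5, 0, 0], "grip": 1}, {"dp": [0.006, 0.008, 0.046], "turn": [4.9, 0, 0.1], "grip": 1}, {"dp": [0.006, 0.013, 0.046], "turn": [5, 0, 0], "grip": 1}, {"dp": [0.006, 0.016, 0.045], "turn": [5, 0, 0], "grip": 1}, {"dp": [0.005, 0.02, 0.043], "turn": [4.9, 0, 0], "grip": 1}, {"dp": [0.006, 0.024, 0.041], "turn": [5, 0, 0], "grip": 1}]'

```text
clock: 1.7
position: [0.522, -0.1603, 0.3097]
ee_rot: [0.449, 0.546, 0.45, -0.545]
contact_force: [0.1, 1.0, -0.5]
width: 0.0857
```

arm_command --targets '[{"dp": [0, 0, 0], "turn": [0, 0, 0], "grip": 1}, {"dp": [0, 0, 0], "turn": [0, 0, 0], "grip": 1}, {"dp": [0, 0, 0], "turn": [0, 0, 0], "grip": 1}]'

```text
clock: 2.0
position: [0.5211, -0.1575, 0.3099]
ee_rot: [0.45, 0.545, 0.452, -0.544]
contact_force: [-0.3, -0.1, -0.2]
width: 0.0854
```

arm_command --targets '[{"dp": [0.035, 0, 0.001], "turn": [0, 0, 0], "grip": 1}, {"dp": [0.035, 0, 0], "turn": [0, 0, 0], "grip": 1}, {"dp": [0.02, 0, 0], "turn": [0, 0, 0], "grip": 1}, {"dp": [0.014, 0, 0], "turn": [0, 0, 0], "grip": 1}, {"dp": [0, 0, 0], "turn": [0, 0, 0], "grip": 1}]'

```text
clock: 2.5
position: [0.5203, -0.157, 0.2048]
ee_rot: [0.45, 0.544, 0.453, -0.544]
contact_force: [-0.2, 0.6, 0.5]
width: 0.0855
```

```bash
python3 - <<'E'
from plan import *
s,R,p=st();print(p,s['contact_force'])
im=manip.get_image('scene')[:,:,::-1];cv2.imwrite('pics/s1.png',cv2.resize(im[180:400,100:350],None,fx=2.6,fy=2.6,interpolation=2))
E
```

```text
[ 0.52030845 -0.15704004  0.20478925] [-0.22290226  0.60534746  0.54943298]
```

View pics/s1.png

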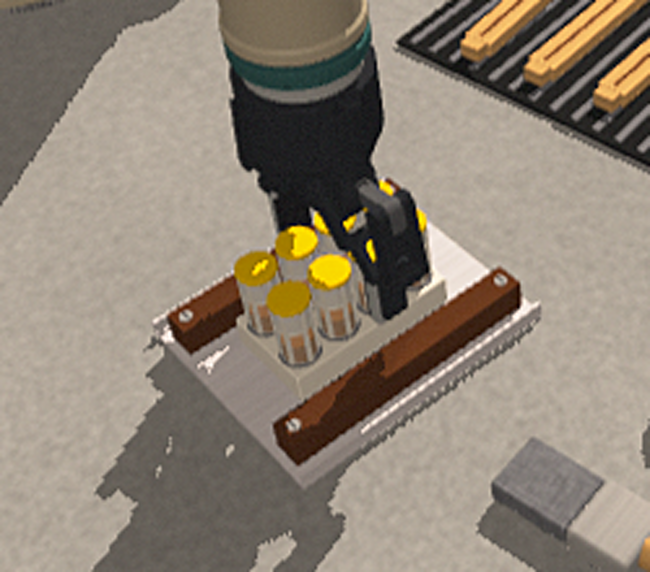

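The fingers straddle the cage rows between the middle pairs (left finger about 395,260 in the crop), with their tips clear above the plate. Closing now.

arm_command --targets '[{"dp": [0, 0, -0.002], "turn": [0, 0, 0], "grip": -0.2}, {"dp": [0, 0, 0], "turn": [0, 0, 0], "grip": -0.2}, {"dp": [0, 0, 0], "turn": [0, 0, 0], "grip": -0.2}, {"dp": [0, 0, 0], "turn": [0, 0, 0], "grip": -0.2}, {"dp": [0, 0, 0], "turn": [0, 0, 0], "grip": -0.2}, {"dp": [0, 0, 0], "turn": [0, 0, 0], "grip": -0.2}]' --grip_force 30

```text
clock: 3.15
position: [0.522, -0.1568, 0.2078]
ee_rot: [0.451, 0.546, 0.451, -0.544]
contact_force: [-1.2, 1.2, 5.2]
width: 0.0543
```

arm_command --targets '[{"dp": [0, 0, 0.01], "turn": [0, 0, 0], "grip": -0.2}, {"dp": [0, 0, 0.02], "turn": [0, 0, 0], "grip": -0.2}, {"dp": [0, 0, 0.02], "turn": [0, 0, 0], "grip": -0.2}, {"dp": [0, 0, 0.02], "turn": [0, 0, 0], "grip": -0.2}, {"dp": [0, 0, 0.01], "turn": [0, 0, 0], "grip": -0.2}]'

```text
clock: 3.65
position: [0.5077, -0.2364, 0.2082]
ee_rot: [0.451, 0.547, 0.45, -0.543]
contact_force: [1.2, 3.5, 3.0]
width: 0.0532
```

```bash
python3 - <<'E'
from plan import *
s,R,p=st();print(p,s['contact_force'],s['width'])
im=manip.get_image('scene')[:,:,::-1];cv2.imwrite('pics/s2.png',cv2.resize(im[180:400,100:350],None,fx=2.6,fy=2.6,interpolation=2))
E
```

```text
[ 0.50768082 -0.23640526  0.20818216] [1.19927698 3.52474757 2.97088106] 0.05321735474548628
```

View pics/s2.png

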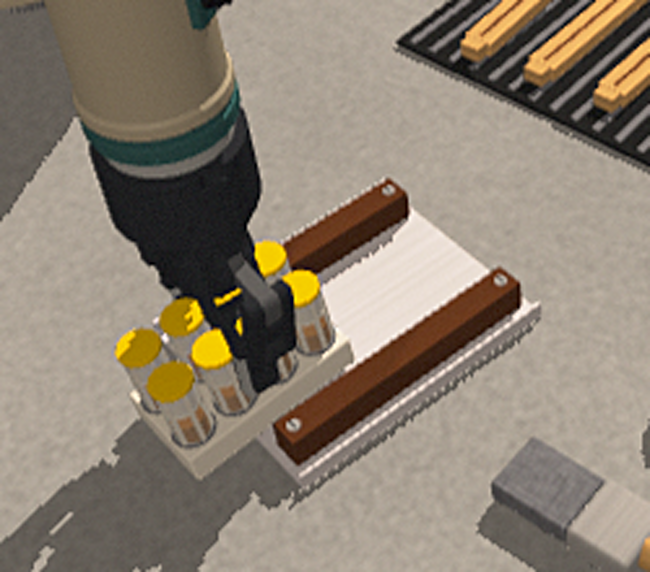

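The block (front face near 165,430 in the crop) is upright, parallel to the bearers and half out. Continuing.

arm_command --targets '[{"dp": [0, 0, 0.01], "turn": [0, 0, 0], "grip": -0.2}, {"dp": [0, 0, 0.02], "turn": [0, 0, 0], "grip": -0.2}, {"dp": [0, 0, 0.02], "turn": [0, 0, 0], "grip": -0.2}, {"dp": [0, 0, 0.02], "turn": [0, 0, 0], "grip": -0.2}, {"dp": [0, 0, 0.02], "turn": [0, 0, 0], "grip": -0.2}, {"dp": [0, 0, 0.005], "turn": [0, 0, 0], "grip": -0.2}, {"dp": [0, 0, 0], "turn": [0, 0, 0], "grip": -0.2}]'

```text
clock: 4.4
position: [0.4899, -0.3294, 0.2072]
ee_rot: [0.451, 0.546, 0.45, -0.544]
contact_force: [1.1, 2.2, 3.6]
width: 0.0528
```

```bash
python3 - <<'E'
from plan import *
s,R,p=st();print(p,s['contact_force'],s['width'])
im=manip.get_image('scene')[:,:,::-1];cv2.imwrite('pics/s3.png',cv2.resize(im[220:440,60:310],None,fx=2.6,fy=2.6,interpolation=2))
E
```

```text
[ 0.48987768 -0.32942127  0.20719674] [1.07896278 2.20644486 3.61624253] 0.05284790428279217
```

View pics/s3.png

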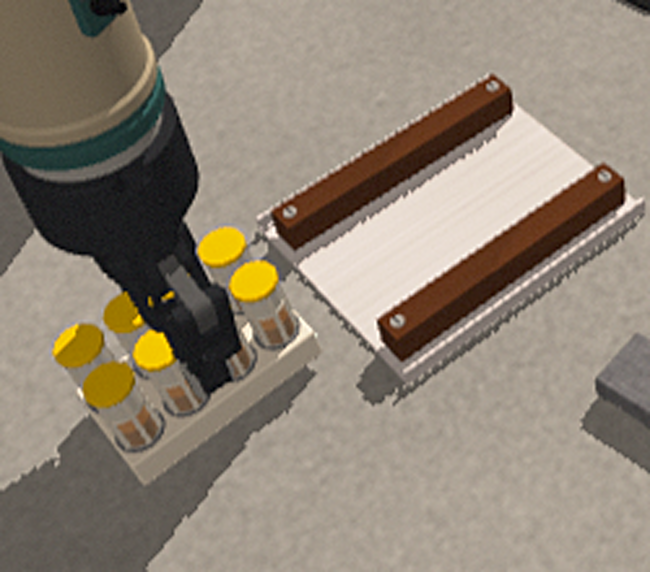

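The block is wholly off the rack with a gap of about 25 mm. I'll lower it gently until there is contact.

arm_command --targets '[{"dp": [0.001, 0, 0], "turn": [0, 0, 0], "grip": -0.2}, {"dp": [0.001, 0, 0], "turn": [0, 0, 0], "grip": -0.2}, {"dp": [0, 0, 0], "turn": [0, 0, 0], "grip": -0.2}]'

```text
clock: 4.75
position: [0.4901, -0.3277, 0.205]
ee_rot: [0.451, 0.546, 0.451, -0.543]
contact_force: [2.1, 6.0, 7.9]
width: 0.0532
```

arm_command --targets '[{"dp": [0.0005, 0, 0], "turn": [0, 0, 0], "grip": -0.2}, {"dp": [0, 0, 0], "turn": [0, 0, 0], "grip": 0.6}, {"dp": [0, 0, 0], "turn": [0, 0, 0], "grip": 0.6}, {"dp": [0, 0, 0], "turn": [0, 0, 0], "grip": 0.7}, {"dp": [-0.03, 0, 0], "turn": [0, 0, 0], "grip": 0.7}, {"dp": [-0.045, 0, 0], "turn": [0, 0, 0], "grip": 0.7}, {"dp": [-0.045, 0, 0], "turn": [0, 0, 0], "grip": 0.5}]'

```text
clock: 5.45
position: [0.4889, -0.3293, 0.3236]
ee_rot: [0.45, 0.545, 0.452, -0.544]
contact_force: [0.4, -1.0, -0.6]
width: 0.0639
```

```bash
python3 - <<'E'
from plan import *
s,R,p=st();print(p,s['contact_force'],s['width'])
im=manip.get_image('scene')[:,:,::-1];cv2.imwrite('pics/s4.png',im)
im=manip.get_image('top')[:,:,::-1];cv2.imwrite('pics/t4.png',im)
# bar order: D (nearest) first -> above D
rows(p,R,[((.46,-.10,.33),-5,.049),((.4235,.1648,.24),2.3,.049)],grip=0.06)
E
```

```text
[ 0.4888504  -0.3292822   0.32360086] [ 0.37144518 -0.98731935 -0.56685188] 0.06391979251843194
{"dp":[-0.001, -0.014, -0.044],"turn":[-1.2, 0.0, 0.0],"grip":0.06},
{"dp":[-0.001, -0.014, -0.044],"turn":[-1.1, -0.1, 0.0],"grip":0.06},
{"dp":[-0.001, -0.012, -0.045],"turn":[-1.2, 0.0, 0.1],"grip":0.06},
{"dp":[-0.002, -0.012, -0.044],"turn":[-1.1, -0.1, 0.0],"grip":0.06},
{"dp":[-0.001, -0.01, -0.045],"turn":[-1.2, 0.0, 0.0],"grip":0.06},
  -- at [ 0.4602 -0.1005  0.3301] err [-0.16  0.48 -0.09]
{"dp":[0.015, -0.01, -0.044],"turn":[-1.2, 0.0, 0.0],"grip":0.06},
{"dp":[0.015, -0.009, -0.043],"turn":[-1.2, 0.0, 0.0],"grip":0.06},
{"dp":[0.015, -0.008, -0.044],"turn":[-1.2, 0.0, 0.0],"grip":0.06},
{"dp":[0.015, -0.007, -0.044],"turn":[-1.2, 0.0, 0.0],"grip":0.06},
{"dp":[0.015, -0.006, -0.044],"turn":[-1.3, 0.0, 0.0],"grip":0.06},
{"dp":[0.015, -0.006, -0.045],"turn":[-1.2, 0.0, 0.0],"grip":0.06},
  -- at [0.4232 0.1651 0.24  ] err [ 0.35 -0.26 -0.03]
```

View pics/s4.png

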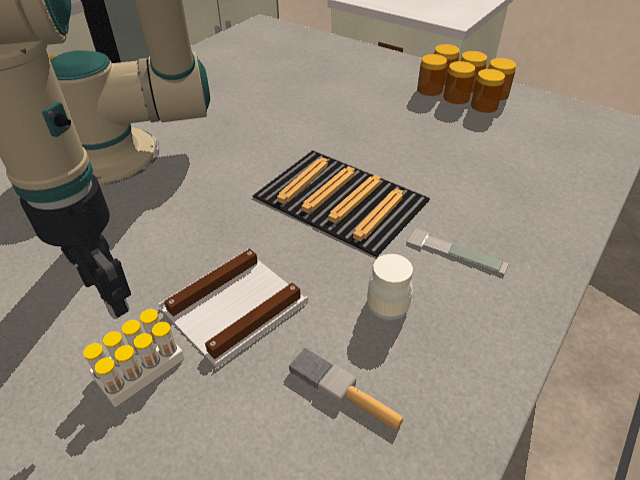

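View pics/t4.png

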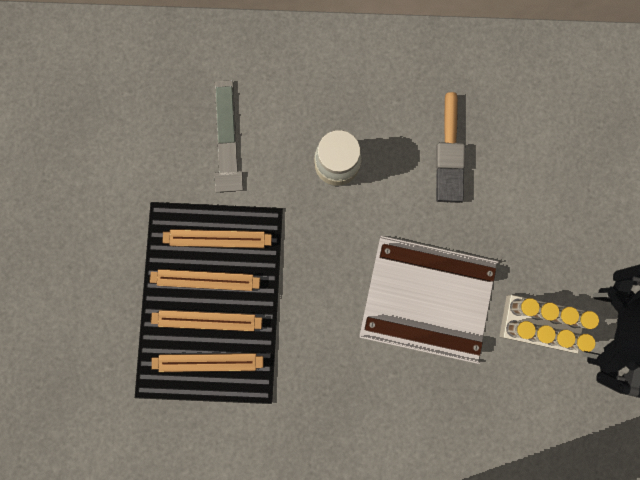

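The block stands upright off the rack (caps around 485–600 columns in top view, gap of about 12 px to the sheet). I'll cross-check rack and bar estimates in the scene camera.

```bash
python3 - <<'E'
from h import *
im=cv2.imread('pics/s4.png')
hsv=cv2.cvtColor(im,cv2.COLOR_BGR2HSV)
big=cv2.resize(im[245:365,155:315],None,fx=5,fy=5,interpolation=2)
for X in [[0.5918,-0.0933],[0.5632,-0.2449],[0.484,-0.0727],[0.455,-0.2242]]:
    u,v=proj('scene',X+[.025]);cv2.drawMarker(big,(int((u-155+.5)*5),int((v-245+.5)*5)),(0,255,0),cv2.MARKER_CROSS,14,1)
cv2.imwrite('pics/ov1.png',big)
m=cv2.inRange(hsv,(8,80,90),(24,255,255));mm=np.zeros_like(m);mm[140:250,250:430]=m[140:250,250:430]
mm=cv2.morphologyEx(mm,cv2.MORPH_CLOSE,np.ones((3,3)))
big=cv2.resize(im[145:255,250:410],None,fx=5,fy=5,interpolation=2)
for x,y,a in [(604,159.5,.5),(542.2,174.2,-1.6),(483.5,168.7,-1.2),(423.3,164.6,2.3)]:
    a=np.radians(a);ey=np.array([-np.sin(a),np.cos(a)])
    for q in(-80,0,80):
        P=(np.array([x,y])+q*ey)/1000
        u,v=proj('scene',[*P,.017]);cv2.drawMarker(big,(int((u-250+.5)*5),int((v-145+.5)*5)),(0,255,0),cv2.MARKER_CROSS,14,1)
cv2.imwrite('pics/ov2.png',big)
E
```

```text
(no output)
```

View pics/ov1.png

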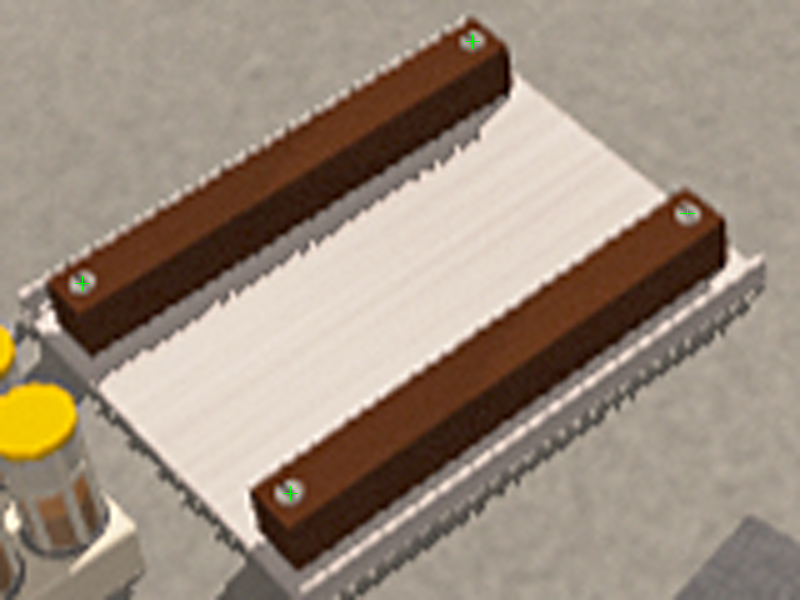

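View pics/ov2.png

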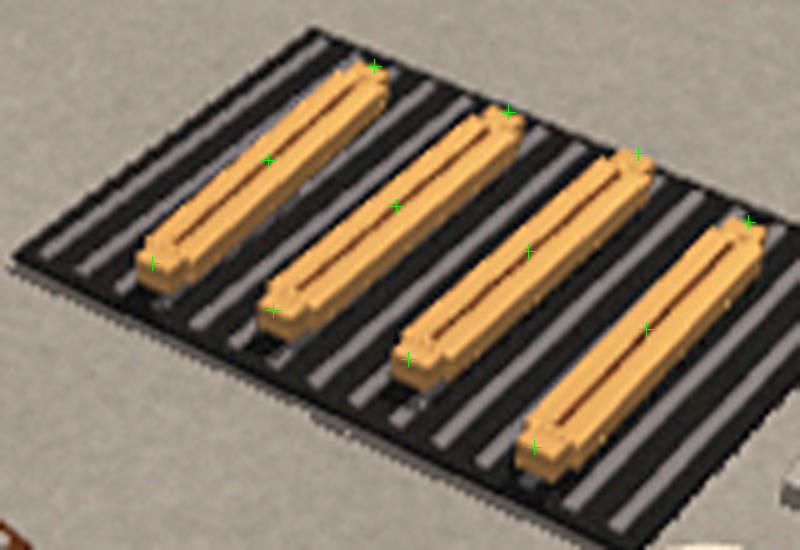

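Both cameras agree on rack and bars to about 1 mm. Going to bar D, the nearest one.

arm_command --targets '[{"dp": [-0.001, -0.014, -0.044], "turn": [-1.2, 0, 0], "grip": 0.06}, {"dp": [-0.001, -0.014, -0.044], "turn": [-1.1, -0.1, 0], "grip": 0.06}, {"dp": [-0.001, -0.012, -0.045], "turn": [-1.2, 0, 0.1], "grip": 0.06}, {"dp": [-0.002, -0.012, -0.044], "turn": [-1.1, -0.1, 0], "grip": 0.06}, {"dp": [-0.001, -0.01, -0.045], "turn": [-1.2, 0, 0], "grip": 0.06}, {"dp": [0.015, -0.01, -0.044], "turn": [-1.2, 0, 0], "grip": 0.06}, {"dp": [0.015, -0.009, -0.043], "turn": [-1.2, 0, 0], "grip": 0.06}, {"dp": [0.015, -0.008, -0.044], "turn": [-1.2, 0, 0], "grip": 0.06}]'

```text
clock: 6.35
position: [0.4414, 0.0334, 0.2833]
ee_rot: [0.495, 0.506, 0.493, -0.506]
contact_force: [0.5, 0.2, 0.7]
width: 0.0454
```

arm_command --targets '[{"dp": [0.015, -0.007, -0.044], "turn": [-1.2, 0, 0], "grip": 0.06}, {"dp": [0.015, -0.006, -0.044], "turn": [-1.3, 0, 0], "grip": 0.06}, {"dp": [0.015, -0.006, -0.045], "turn": [-1.2, 0, 0], "grip": 0.06}, {"dp": [0, 0, 0], "turn": [0, 0, 0], "grip": 0.06}, {"dp": [0, 0, 0], "turn": [0, 0, 0], "grip": 0.06}, {"dp": [0, 0, 0], "turn": [0, 0, 0], "grip": 0.06}]'

```text
clock: 6.95
position: [0.4239, 0.1643, 0.2389]
ee_rot: [0.511, 0.49, 0.509, -0.49]
contact_force: [0.5, -0.5, -0.3]
width: 0.0452
```

```bash
python3 - <<'E'
from plan import *
s,R,p=st();print(s['clock'],p,s['contact_force'],s['width'])
print(np.degrees(np.arctan2(R.as_matrix()[1,1],R.as_matrix()[0,1])),R.as_matrix()[:,0].round(3))
print(rel(p,R,[.4233,.1646,.180],down(2.3)))
im=manip.get_image('top')[:,:,::-1];cv2.imwrite('pics/t5.png',im)
E
```

```text
6.95 [0.42388699 0.16429698 0.23886409] [ 0.49408291 -0.54371858 -0.3326634 ] 0.045221658658024744
2.3136915688559156 [ 0.002 -0.002 -1.   ]
(array([ 0.05886167, -0.00071161, -0.000464  ]), array([ 0.01353539,  0.13385947, -0.13369002]))
```

View pics/t5.png

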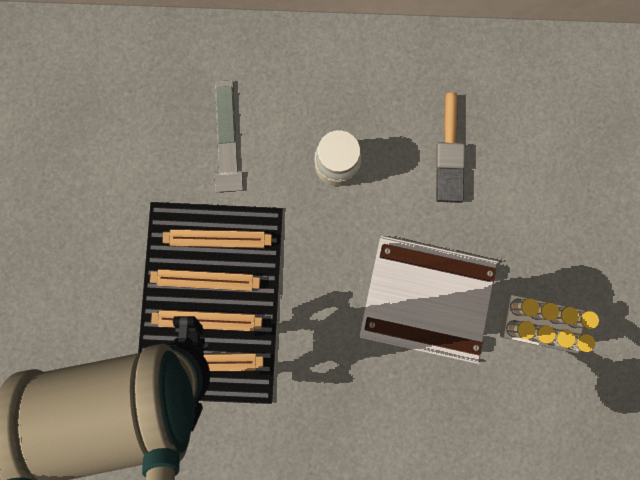

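The gripper is centred over bar D (bar at row ~362, finger at ~188,330). Descending and gripping.

arm_command --targets '[{"dp": [0.025, 0, 0], "turn": [0, 0, 0], "grip": 0.06}, {"dp": [0.02, 0, 0], "turn": [0, 0, 0], "grip": 0.06}, {"dp": [0.013, 0, 0], "turn": [0, 0, 0], "grip": 0.06}, {"dp": [0, 0, 0], "turn": [0, 0, 0], "grip": 0.06}, {"dp": [0, 0, 0], "turn": [0, 0, 0], "grip": -0.7}, {"dp": [0, 0, 0], "turn": [0, 0, 0], "grip": -0.7}, {"dp": [0, 0, 0], "turn": [0, 0, 0], "grip": -0.7}, {"dp": [0, 0, 0], "turn": [0, 0, 0], "grip": -0.7}]' --grip_force 25

```text
clock: 7.8
position: [0.4243, 0.1648, 0.1818]
ee_rot: [0.512, 0.49, 0.509, -0.489]
contact_force: [1.0, -1.1, 4.6]
width: 0.0236
```

```bash
python3 - <<'E'
from plan import *
s,R,p=st();print(s['clock'],p,s['contact_force'],s['width'])
im=manip.get_image('scene')[:,:,::-1];cv2.imwrite('pics/s6.png',cv2.resize(im[130:260,230:430],None,fx=4,fy=4,interpolation=2))
E
```

```text
7.8 [0.424319   0.16475906 0.18179473] [ 1.00877018 -1.10019139  4.6083203 ] 0.023565050419023032
```

View pics/s6.png

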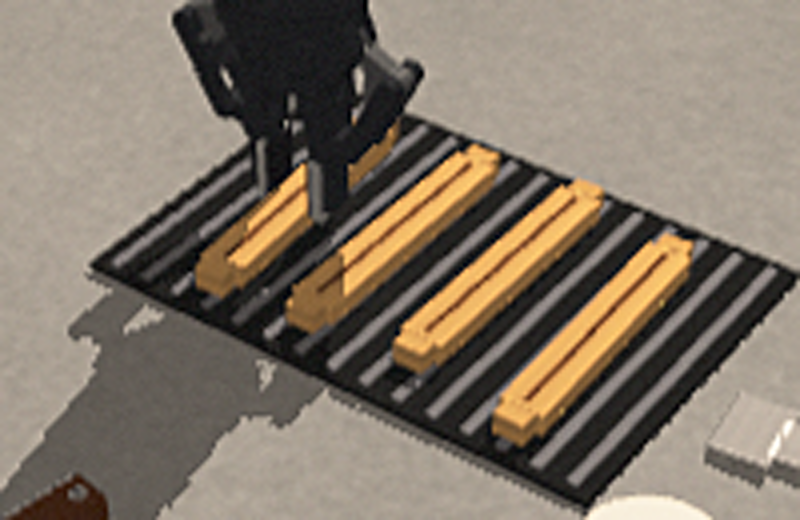

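Bar D is held at its middle (width 23.6 mm), about 300,200 in the crop. Next I'll lift it and carry it to the outer end of the rack.

```bash
python3 - <<'E'
from plan import *
s,R,p=st()
p1=np.array([p[0],p[1],.25])
rows(p,R,[((.4243,.1648,.25),2.3,.035),((.5115,-.2228,.29),79.25,.042),((.5115,-.2228,.225),79.25,.035)],grip=-.7)
E
```

```text
{"dp":[-0.034, 0.0, 0.0],"turn":[0.0, 0.1, -0.1],"grip":-0.7},
{"dp":[-0.034, 0.0, 0.0],"turn":[0.1, 0.0, -0.2],"grip":-0.7},
  -- at [0.4241 0.1648 0.2498] err [ 0.25 -0.03  0.2 ]
{"dp":[-0.004, 0.007, 0.039],"turn":[-7.7, 0.0, 0.0],"grip":-0.7},
{"dp":[-0.004, 0.002, 0.04],"turn":[-7.7, 0.0, 0.0],"grip":-0.7},
{"dp":[-0.004, -0.003, 0.039],"turn":[-7.7, 0.0, 0.0],"grip":-0.7},
{"dp":[-0.004, -0.009, 0.039],"turn":[-7.7, 0.0, 0.0],"grip":-0.7},
{"dp":[-0.004, -0.014, 0.037],"turn":[-7.7, 0.0, 0.0],"grip":-0.7},
{"dp":[-0.004, -0.019, 0.035],"turn":[-7.7, 0.0, 0.0],"grip":-0.7},
{"dp":[-0.004, -0.023, 0.033],"turn":[-7.7, 0.0, 0.0],"grip":-0.7},
{"dp":[-0.004, -0.027, 0.029],"turn":[-7.7, 0.0, 0.0],"grip":-0.7},
{"dp":[-0.004, -0.031, 0.025],"turn":[-7.7, 0.0, 0.0],"grip":-0.7},
{"dp":[-0.004, -0.034, 0.02],"turn":[-7.7, 0.0, 0.0],"grip":-0.7},
  -- at [ 0.5115 -0.2227  0.2898] err [ 0.03 -0.07  0.18]
{"dp":[0.032, 0.0, 0.0],"turn":[0.0, 0.0, 0.0],"grip":-0.7},
{"dp":[0.033, 0.0, 0.0],"turn":[0.0, 0.0, 0.0],"grip":-0.7},
  -- at [ 0.5114 -0.2227  0.2248] err [ 0.08 -0.05  0.18]
```

arm_command --targets '[{"dp": [-0.014, 0, 0], "turn": [0, 0.1, -0.1], "grip": -0.7}, {"dp": [-0.054, 0, 0], "turn": [0, 0, 0], "grip": -0.7}, {"dp": [-0.004, 0.007, 0.039], "turn": [-7.7, 0, 0], "grip": -0.7}, {"dp": [-0.004, 0.002, 0.04], "turn": [-7.7, 0, 0], "grip": -0.7}, {"dp": [-0.004, -0.003, 0.039], "turn": [-7.7, 0, 0], "grip": -0.7}, {"dp": [-0.004, -0.009, 0.039], "turn": [-7.7, 0, 0], "grip": -0.7}, {"dp": [-0.004, -0.014, 0.037], "turn": [-7.7, 0, 0], "grip": -0.7}, {"dp": [-0.004, -0.019, 0.035], "turn": [-7.7, 0, 0], "grip": -0.7}]'

```text
clock: 8.65
position: [0.4749, -0.0678, 0.2692]
ee_rot: [0.662, 0.25, 0.661, -0.25]
contact_force: [-0.1, 0.1, 0.3]
width: 0.0235
```

arm_command --targets '[{"dp": [-0.004, -0.023, 0.033], "turn": [-7.7, 0, 0], "grip": -0.7}, {"dp": [-0.004, -0.027, 0.029], "turn": [-7.7, 0, 0], "grip": -0.7}, {"dp": [-0.004, -0.031, 0.025], "turn": [-7.7, 0, 0], "grip": -0.7}, {"dp": [-0.004, -0.034, 0.02], "turn": [-7.7, 0, 0], "grip": -0.7}, {"dp": [0, 0, 0], "turn": [0, 0, 0], "grip": -0.7}, {"dp": [0, 0, 0], "turn": [0, 0, 0], "grip": -0.7}]'

```text
clock: 9.25
position: [0.5099, -0.2221, 0.2845]
ee_rot: [0.704, 0.068, 0.704, -0.068]
contact_force: [-0.4, -0.1, -1.1]
width: 0.0229
```

```bash
python3 - <<'E'
from plan import *
s,R,p=st();print(s['clock'],p,s['contact_force'],s['width'],s['qpos'])
print(rel(p,R,[.5115,-.2228,.225],down(79.25)))
im=manip.get_image('scene')[:,:,::-1];cv2.imwrite('pics/s7.png',cv2.resize(im[180:380,80:350],None,fx=2.9,fy=2.9,interpolation=2))
im=manip.get_image('top')[:,:,::-1];cv2.imwrite('pics/t7.png',im)
E
```

```text
9.25 [ 0.50986221 -0.22208553  0.28452041] [-0.40615179 -0.11535887 -1.08902041] 0.02290632679161516 [-5.36219060e-01  3.41681376e-01  1.72790092e+00  1.00161132e-03
  1.07271283e+00 -1.91465234e+00]
(array([ 0.05951932, -0.00045074,  0.00176608]), array([-0.29902521, -0.02075518, -0.06107321]))
```

View pics/s7.png

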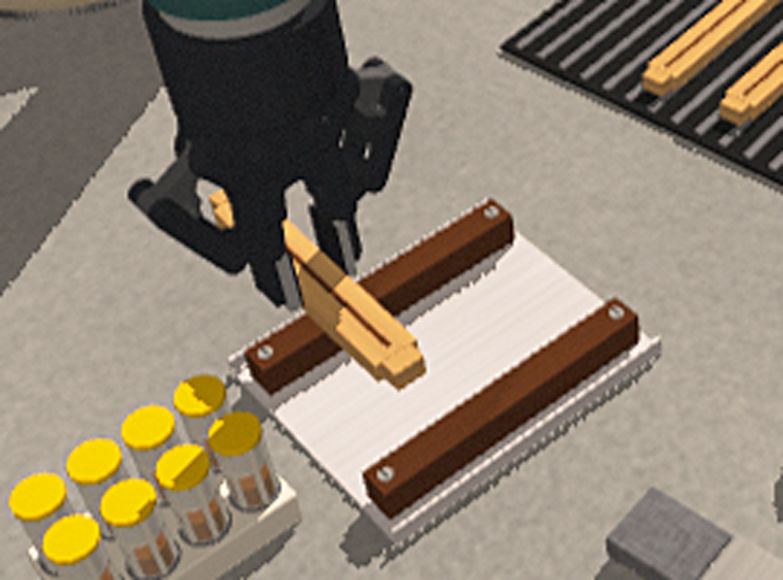

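View pics/t7.png

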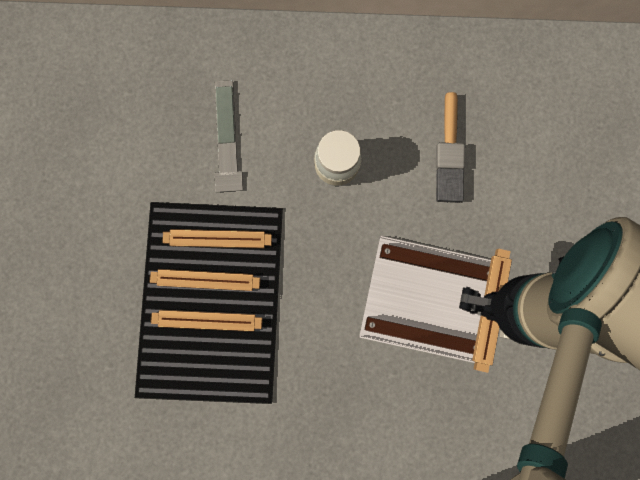

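Bar D is held level, parallel to the rack's x axis above its outer end (top view 500,310). Lowering.

arm_command --targets '[{"dp": [0.02, 0, 0.0015], "turn": [0, 0, 0], "grip": -0.7}, {"dp": [0.03, 0, 0], "turn": [0, 0, 0], "grip": -0.7}, {"dp": [0.02, 0, 0], "turn": [0, 0, 0], "grip": -0.7}, {"dp": [0.004, 0, 0], "turn": [0, 0, 0], "grip": -0.7}, {"dp": [0.002, 0, 0], "turn": [0, 0, 0], "grip": -0.7}, {"dp": [0, 0, 0], "turn": [0, 0, 0], "grip": -0.7}]'

```text
clock: 9.95
position: [0.5119, -0.2215, 0.2096]
ee_rot: [0.704, 0.067, 0.703, -0.067]
contact_force: [-0.5, 0.3, -1.5]
width: 0.0229
```

```bash
python3 - <<'E'
from plan import *
s,R,p=st();print(s['clock'],p,s['contact_force'],s['width'],s['qpos'])
print(rel(p,R,[.5115,-.2228,.2018],down(79.25)))
im=manip.get_image('top')[:,:,::-1];cv2.imwrite('pics/t8.png',im);crop('pics/t8.png',(350,225,530,385),4,'pics/t8c.png')
E
```

```text
9.95 [ 0.51190276 -0.22147618  0.20957098] [-0.54113977  0.30423192 -1.50968117] 0.022930659216082415 [-5.33211034e-01  4.27288388e-01  1.81478949e+00  4.69046973e-04
  8.97932094e-01 -1.91482483e+00]
(array([ 0.007771  , -0.00137453, -0.00015876]), array([-0.10609297,  0.09245218,  0.01085941]))
```

View pics/t8c.png

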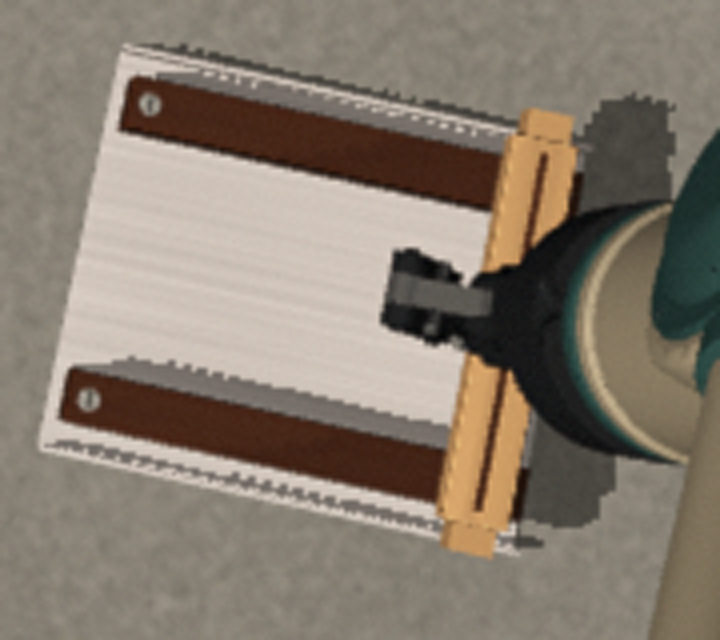

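```bash
python3 - <<'E'
from h import *
f=lambda x,y,z:ray('top',350+x/4-.375,225+y/4-.375,z)[:2]
a=f(550,109,.045);b=f(468,556,.045);print(a,b,(a+b)/2,np.linalg.norm(a-b),np.degrees(np.arctan2(a[1]-b[1],a[0]-b[0])))
d=(a+b)/2-[.5236,-.1588];t=np.radians(-10.75);print('rack xy',d@[np.cos(t),np.sin(t)],d@[-np.sin(t),np.cos(t)])
E
```

```text
[ 0.592453   -0.23540471] [ 0.4333316  -0.20541117] [ 0.5128923  -0.22040794] 0.16192354183541172 -10.674702835370962
rack xy 0.0009715753273992819 -0.06252399106627718
```

arm_command --targets '[{"dp": [0.003, -0.0015, -0.0008], "turn": [0, 0, 0], "grip": -0.7}, {"dp": [0.002, 0, 0], "turn": [0, 0, 0], "grip": -0.7}, {"dp": [0.001, 0, 0], "turn": [0, 0, 0], "grip": -0.7}, {"dp": [0.001, 0, 0], "turn": [0, 0, 0], "grip": -0.7}, {"dp": [0, 0, 0], "turn": [0, 0, 0], "grip": -0.7}]'

```text
clock: 10.5
position: [0.5105, -0.2233, 0.2019]
ee_rot: [0.704, 0.067, 0.704, -0.067]
contact_force: [0.2, -0.1, 0.2]
width: 0.0232
```

arm_command --targets '[{"dp": [0.001, 0, 0], "turn": [0, 0, 0], "grip": -0.7}, {"dp": [0, 0, 0], "turn": [0, 0, 0], "grip": -0.7}, {"dp": [0, 0, 0], "turn": [0, 0, 0], "grip": -0.7}]'

```text
clock: 10.8
position: [0.5105, -0.2233, 0.2018]
ee_rot: [0.704, 0.067, 0.704, -0.067]
contact_force: [-1.3, 0.2, 6.5]
width: 0.0232
```

arm_command --targets '[{"dp": [-0.0005, 0, 0], "turn": [0, 0, 0], "grip": -0.2}, {"dp": [0, 0, 0], "turn": [0, 0, 0], "grip": 0.06}, {"dp": [0, 0, 0], "turn": [0, 0, 0], "grip": 0.06}, {"dp": [0, 0, 0], "turn": [0, 0, 0], "grip": 0.06}, {"dp": [-0.02, 0, 0], "turn": [0, 0, 0], "grip": 0.06}, {"dp": [-0.045, 0, 0], "turn": [0, 0, 0], "grip": 0.06}]'

```text
clock: 11.4
position: [0.5091, -0.2225, 0.2634]
ee_rot: [0.701, 0.069, 0.707, -0.066]
contact_force: [-0.1, 0.1, 0.5]
width: 0.0455
```

```bash
python3 - <<'E'
from plan import *
s,R,p=st();print(s['clock'],p,s['contact_force'],s['width'])
rows(p,R,[((.4835,.1687,.27),-1.2,.042),((.4835,.1687,.215),-1.2,.04)],grip=.06)
E
```

```text
11.4 [ 0.50909593 -0.22252958  0.26340163] [-0.11660532  0.07650815  0.45616982] 0.0455276278061717
{"dp":[0.0, 0.038, -0.01],"turn":[8.0, -0.1, 0.0],"grip":0.06},
{"dp":[-0.001, 0.036, -0.015],"turn":[8.1, 0.0, 0.0],"grip":0.06},
{"dp":[0.0, 0.034, -0.02],"turn":[8.0, -0.1, 0.0],"grip":0.06},
{"dp":[-0.001, 0.03, -0.025],"turn":[8.0, 0.0, 0.1],"grip":0.06},
{"dp":[0.0, 0.027, -0.028],"turn":[8.0, -0.1, 0.0],"grip":0.06},
{"dp":[-0.001, 0.023, -0.032],"turn":[8.1, 0.0, 0.0],"grip":0.06},
{"dp":[0.0, 0.018, -0.035],"turn":[8.0, -0.1, 0.0],"grip":0.06},
{"dp":[-0.001, 0.013, -0.037],"turn":[8.0, 0.0, 0.0],"grip":0.06},
{"dp":[-0.001, 0.007, -0.039],"turn":[8.1, -0.1, 0.0],"grip":0.06},
{"dp":[0.0, 0.002, -0.039],"turn":[8.0, 0.0, 0.1],"grip":0.06},
  -- at [0.4832 0.1689 0.2698] err [ 0.35 -0.22  0.19]
{"dp":[0.027, 0.0, 0.0],"turn":[0.0, 0.0, 0.0],"grip":0.06},
{"dp":[0.028, 0.0, 0.0],"turn":[0.0, 0.0, 0.0],"grip":0.06},
  -- at [0.4832 0.1689 0.2148] err [ 0.31 -0.24  0.19]
```

arm_command --targets '[{"dp": [0, 0.038, -0.01], "turn": [8, -0.1, 0], "grip": 0.06}, {"dp": [-0.001, 0.036, -0.015], "turn": [8.1, 0, 0], "grip": 0.06}, {"dp": [0, 0.034, -0.02], "turn": [8, -0.1, 0], "grip": 0.06}, {"dp": [-0.001, 0.03, -0.025], "turn": [8, 0, 0.1], "grip": 0.06}, {"dp": [0, 0.027, -0.028], "turn": [8, -0.1, 0], "grip": 0.06}, {"dp": [-0.001, 0.023, -0.032], "turn": [8.1, 0, 0], "grip": 0.06}, {"dp": [0, 0.018, -0.035], "turn": [8, -0.1, 0], "grip": 0.06}, {"dp": [-0.001, 0.013, -0.037], "turn": [8, 0, 0], "grip": 0.06}]'

```text
clock: 12.2
position: [0.4899, 0.091, 0.2699]
ee_rot: [0.562, 0.433, 0.557, -0.432]
contact_force: [0.5, 0.7, 0.8]
width: 0.0452
```

arm_command --targets '[{"dp": [-0.001, 0.007, -0.039], "turn": [8.1, -0.1, 0], "grip": 0.06}, {"dp": [0, 0.002, -0.039], "turn": [8, 0, 0.1], "grip": 0.06}, {"dp": [0.01, 0, 0], "turn": [0, 0, 0], "grip": 0.06}, {"dp": [0.02, 0, 0], "turn": [0, 0, 0], "grip": 0.06}, {"dp": [0, 0, 0], "turn": [0, 0, 0], "grip": 0.06}, {"dp": [0, 0, 0], "turn": [0, 0, 0], "grip": 0.06}]'

```text
clock: 12.8
position: [0.4845, 0.1665, 0.2402]
ee_rot: [0.499, 0.505, 0.493, -0.504]
contact_force: [-0.1, -1.0, 0.1]
width: 0.0452
```

```bash
python3 - <<'E'
from plan import *
s,R,p=st();print(s['clock'],p,s['contact_force'],s['width'])
print(rel(p,R,[.4835,.1687,.181],down(-1.2)))
im=manip.get_image('top')[:,:,::-1];cv2.imwrite('pics/t9.png',im)
E
```

```text
12.8 [0.48449953 0.16654682 0.24024084] [-0.12082008 -1.02880831  0.12125417] 0.04516948722747783
(array([ 0.05922057, -0.00147583, -0.00242025]), array([ 0.19627769,  0.27487729, -0.42487396]))
```

View pics/t9.png

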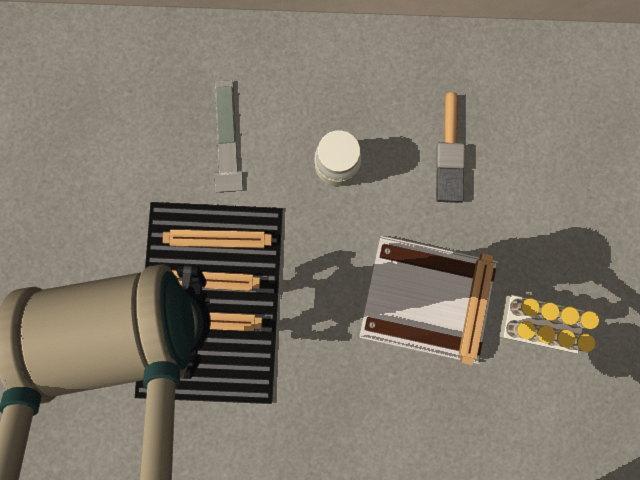

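Bar D rests square across the outer end (top view 476,309). The gripper is over bar C; I'll apply a small correction, then grip.

arm_command --targets '[{"dp": [0.025, -0.0015, -0.0025], "turn": [0.2, 0.3, -0.4], "grip": 0.06}, {"dp": [0.02, 0, 0], "turn": [0, 0, 0], "grip": 0.06}, {"dp": [0.014, 0, 0], "turn": [0, 0, 0], "grip": 0.06}, {"dp": [0, 0, 0], "turn": [0, 0, 0], "grip": 0.06}, {"dp": [0, 0, 0], "turn": [0, 0, 0], "grip": -0.7}, {"dp": [0, 0, 0], "turn": [0, 0, 0], "grip": -0.7}, {"dp": [0, 0, 0], "turn": [0, 0, 0], "grip": -0.7}, {"dp": [0, 0, 0], "turn": [0, 0, 0], "grip": -0.7}]'

```text
clock: 13.65
position: [0.4841, 0.1696, 0.1828]
ee_rot: [0.496, 0.507, 0.494, -0.504]
contact_force: [-0.9, -0.3, 5.2]
width: 0.0231
```

```bash
python3 - <<'E'
from plan import *
crop('pics/t9.png',(350,225,530,370),4,'pics/t9c.png')
s,R,p=st();print(s['clock'],p,s['contact_force'],s['width'])
rows(p,R,[(p+[0,0,.012],-1.2,.015),((p[0],p[1],.235),-1.2,.05),((.5357,-.095,.275),79.25,.03)],grip=-.7)
E
```

```text
13.65 [0.48406717 0.16957938 0.18277739] [-0.93995674 -0.32418996  5.16245451] 0.023119803829094645
{"dp":[-0.012, 0.0, 0.0],"turn":[0.0, -0.1, -0.3],"grip":-0.7},
  -- at [0.484  0.1696 0.1948] err [0.06 0.02 0.  ]
{"dp":[-0.04, 0.0, 0.0],"turn":[0.0, 0.0, 0.0],"grip":-0.7},
  -- at [0.484  0.1696 0.2348] err [ 0.03 -0.    0.22]
{"dp":[-0.004, 0.006, 0.026],"turn":[-8.0, 0.0, 0.0],"grip":-0.7},
{"dp":[-0.004, 0.002, 0.027],"turn":[-8.1, 0.0, 0.0],"grip":-0.7},
{"dp":[-0.004, -0.002, 0.027],"turn":[-8.0, 0.0, 0.0],"grip":-0.7},
{"dp":[-0.004, -0.006, 0.026],"turn":[-8.1, 0.0, 0.0],"grip":-0.7},
{"dp":[-0.004, -0.009, 0.026],"turn":[-8.0, 0.0, 0.0],"grip":-0.7},
{"dp":[-0.004, -0.013, 0.024],"turn":[-8.1, 0.0, 0.0],"grip":-0.7},
{"dp":[-0.004, -0.015, 0.021],"turn":[-8.0, 0.0, 0.0],"grip":-0.7},
{"dp":[-0.004, -0.019, 0.02],"turn":[-8.1, 0.0, 0.0],"grip":-0.7},
{"dp":[-0.004, -0.021, 0.016],"turn":[-8.0, 0.0, 0.0],"grip":-0.7},
{"dp":[-0.004, -0.024, 0.014],"turn":[-8.1, 0.0, 0.0],"grip":-0.7},
  -- at [ 0.536  -0.0952  0.2748] err [-0.3   0.25  0.15]
```

View pics/t9c.png

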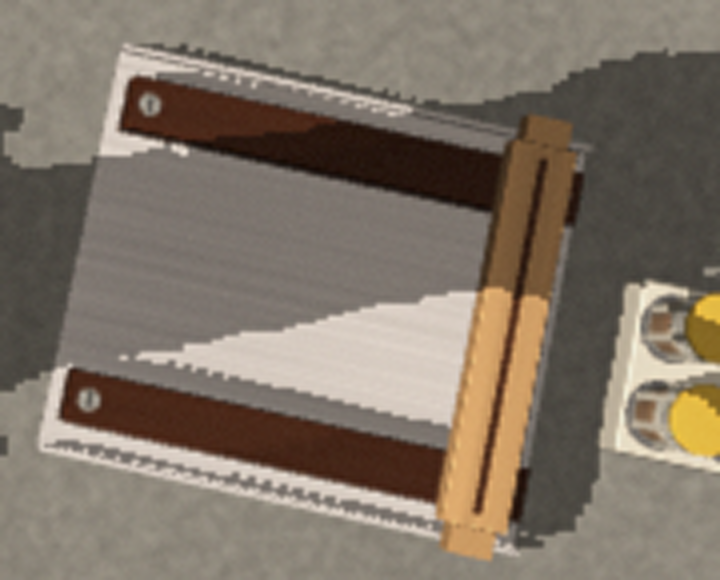

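arm_command --targets '[{"dp": [-0.012, 0, 0], "turn": [0, -0.1, -0.3], "grip": -0.7}, {"dp": [-0.045, 0, 0], "turn": [0, 0, 0], "grip": -0.7}, {"dp": [-0.004, 0.006, 0.026], "turn": [-8, 0, 0], "grip": -0.7}, {"dp": [-0.004, 0.002, 0.027], "turn": [-8.1, 0, 0], "grip": -0.7}, {"dp": [-0.004, -0.002, 0.027], "turn": [-8, 0, 0], "grip": -0.7}, {"dp": [-0.004, -0.006, 0.026], "turn": [-8.1, 0, 0], "grip": -0.7}, {"dp": [-0.004, -0.009, 0.026], "turn": [-8, 0, 0], "grip": -0.7}, {"dp": [-0.004, -0.013, 0.024], "turn": [-8.1, 0, 0], "grip": -0.7}]'

```text
clock: 14.45
position: [0.5145, 0.0093, 0.263]
ee_rot: [0.658, 0.256, 0.66, -0.257]
contact_force: [0.6, 0.2, -0.2]
width: 0.0231
```

arm_command --targets '[{"dp": [-0.002, -0.015, 0.021], "turn": [-8, 0, 0], "grip": -0.7}, {"dp": [0, -0.019, 0.02], "turn": [-8.1, 0, 0], "grip": -0.7}, {"dp": [0, -0.021, 0.016], "turn": [-8, 0, 0], "grip": -0.7}, {"dp": [0, -0.024, 0.014], "turn": [-8.1, 0, 0], "grip": -0.7}, {"dp": [0, 0, 0], "turn": [0, 0, 0], "grip": -0.7}, {"dp": [0, 0, 0], "turn": [0, 0, 0], "grip": -0.7}]'

```text
clock: 15.05
position: [0.5353, -0.0955, 0.2645]
ee_rot: [0.703, 0.067, 0.705, -0.067]
contact_force: [-1.3, 0.5, -0.4]
width: 0.0231
```

```bash
python3 - <<'E'
from plan import *
s,R,p=st();print(s['clock'],p,s['contact_force'],s['width'])
print(rel(p,R,[.5357,-.095,.2028],down(79.25)))
f=lambda x,y,z:ray('top',350+x/4-.375,225+y/4-.375,z)[:2]
a=f(549,116,.037);b=f(468,561,.037);d=(a+b)/2-[.5236,-.1588];t=np.radians(-10.75);print('rack xy',d@[np.cos(t),np.sin(t)],d@[-np.sin(t),np.cos(t)],np.degrees(np.arctan2(a[1]-b[1],a[0]-b[0])))
E
```

```text
15.05 [ 0.53530721 -0.09545699  0.2645322 ] [-1.34830377  0.50167264 -0.43904231] 0.023148347381313803
(array([0.06173026, 0.00056302, 0.00053483]), array([-0.12173383, -0.21841715,  0.03703587]))
rack xy -0.0007086541266712997 -0.06493840439880502 -10.597594847918469
```

arm_command --targets '[{"dp": [0.025, 0.0005, -0.0005], "turn": [-0.1, -0.2, 0], "grip": -0.7}, {"dp": [0.02, 0, 0], "turn": [0, 0, 0], "grip": -0.7}, {"dp": [0.01, 0, 0], "turn": [0, 0, 0], "grip": -0.7}, {"dp": [0.002, 0, 0], "turn": [0, 0, 0], "grip": -0.7}, {"dp": [0, 0, 0], "turn": [0, 0, 0], "grip": -0.7}]'

```text
clock: 15.55
position: [0.5352, -0.0942, 0.2078]
ee_rot: [0.704, 0.065, 0.704, -0.066]
contact_force: [0.2, -0.0, 1.0]
width: 0.0233
```

```bash
python3 - <<'E'
from plan import *
s,R,p=st();print(s['clock'],p,s['contact_force'],s['width'])
print(rel(p,R,[.5357,-.095,.2028],down(79.25)))
im=manip.get_image('top')[:,:,::-1];cv2.imwrite('pics/t10.png',im);crop('pics/t10.png',(350,225,530,370),4,'pics/t10c.png')
E
```

```text
15.55 [ 0.53515317 -0.09415901  0.20775637] [ 0.15848572 -0.01721565  1.0304833 ] 0.023295788164920173
(array([ 0.00495733, -0.0007208 ,  0.00069079]), array([0.16089288, 0.01473336, 0.06216053]))
```

View pics/t10c.png

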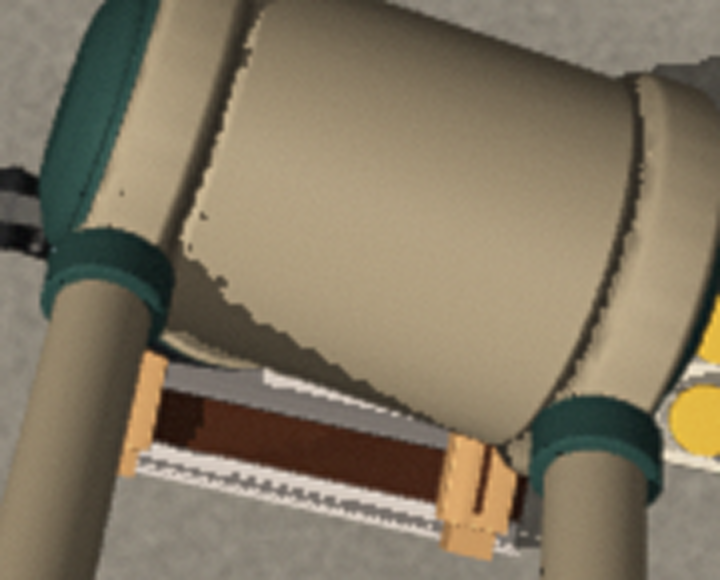

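The arm hides the bar here, with only its near end visible (about 130,470 in the crop). I'll lower by force and check after retreating.

arm_command --targets '[{"dp": [0.002, -0.0005, 0.0002], "turn": [0, 0, 0], "grip": -0.7}, {"dp": [0.0015, 0, 0], "turn": [0, 0, 0], "grip": -0.7}, {"dp": [0.001, 0, 0], "turn": [0, 0, 0], "grip": -0.7}, {"dp": [0, 0, 0], "turn": [0, 0, 0], "grip": -0.7}]'

```text
clock: 16.0
position: [0.5351, -0.0953, 0.2032]
ee_rot: [0.704, 0.065, 0.704, -0.066]
contact_force: [-0.3, 0.4, -0.4]
width: 0.023
```

arm_command --targets '[{"dp": [0.001, 0, 0], "turn": [0, 0, 0], "grip": -0.7}, {"dp": [0, 0, 0], "turn": [0, 0, 0], "grip": -0.7}]'

```text
clock: 16.2
position: [0.5352, -0.0953, 0.2028]
ee_rot: [0.704, 0.065, 0.704, -0.066]
contact_force: [-0.9, 0.6, 4.7]
width: 0.0231
```

Contact at 4.7 N. Releasing and going to bar B.

arm_command --targets '[{"dp": [0, 0, 0], "turn": [0, 0, 0], "grip": -0.2}, {"dp": [0, 0, 0], "turn": [0, 0, 0], "grip": 0.06}, {"dp": [0, 0, 0], "turn": [0, 0, 0], "grip": 0.06}, {"dp": [0, 0, 0], "turn": [0, 0, 0], "grip": 0.06}, {"dp": [-0.02, 0, 0], "turn": [0, 0, 0], "grip": 0.06}, {"dp": [-0.045, 0, 0], "turn": [0, 0, 0], "grip": 0.06}]'

```text
clock: 16.8
position: [0.5337, -0.0947, 0.2643]
ee_rot: [0.701, 0.066, 0.707, -0.065]
contact_force: [1.4, 0.5, -0.1]
width: 0.0452
```

```bash
python3 - <<'E'
from plan import *
s,R,p=st();print(s['clock'],p,s['contact_force'],s['width'])
rows(p,R,[((.5422,.1742,.25),-1.6,.042)],grip=.06)
E
```

```text
16.8 [ 0.53365756 -0.09473076  0.2643347 ] [ 1.40003834  0.49846629 -0.07296361] 0.045168756660762116
{"dp":[0.001, 0.027, -0.004],"turn":[8.1, 0.0, 0.0],"grip":0.06},
{"dp":[0.002, 0.025, -0.008],"turn":[8.1, -0.1, 0.1],"grip":0.06},
{"dp":[0.001, 0.025, -0.011],"turn":[8.1, 0.0, 0.0],"grip":0.06},
{"dp":[0.002, 0.022, -0.015],"turn":[8.1, -0.1, 0.1],"grip":0.06},
{"dp":[0.001, 0.021, -0.018],"turn":[8.1, 0.0, 0.0],"grip":0.06},
{"dp":[0.002, 0.017, -0.02],"turn":[8.1, -0.1, 0.0],"grip":0.06},
{"dp":[0.001, 0.015, -0.023],"turn":[8.1, 0.0, 0.1],"grip":0.06},
{"dp":[0.002, 0.011, -0.024],"turn":[8.1, 0.0, 0.0],"grip":0.06},
{"dp":[0.001, 0.007, -0.026],"turn":[8.1, -0.1, 0.0],"grip":0.06},
{"dp":[0.002, 0.004, -0.027],"turn":[8.1, 0.0, 0.1],"grip":0.06},
  -- at [0.5418 0.1746 0.2498] err [ 0.36 -0.42  0.2 ]
```

arm_command --targets '[{"dp": [0.001, 0.027, -0.004], "turn": [8.1, 0, 0], "grip": 0.06}, {"dp": [0.002, 0.025, -0.008], "turn": [8.1, -0.1, 0.1], "grip": 0.06}, {"dp": [0.001, 0.025, -0.011], "turn": [8.1, 0, 0], "grip": 0.06}, {"dp": [0.002, 0.022, -0.015], "turn": [8.1, -0.1, 0.1], "grip": 0.06}, {"dp": [0.001, 0.021, -0.018], "turn": [8.1, 0, 0], "grip": 0.06}, {"dp": [0.002, 0.017, -0.02], "turn": [8.1, -0.1, 0], "grip": 0.06}, {"dp": [0.001, 0.015, -0.023], "turn": [8.1, 0, 0.1], "grip": 0.06}, {"dp": [0.002, 0.011, -0.024], "turn": [8.1, 0, 0], "grip": 0.06}]'

```text
clock: 17.6
position: [0.5422, 0.1211, 0.2549]
ee_rot: [0.56, 0.436, 0.556, -0.433]
contact_force: [0.6, -0.3, -0.3]
width: 0.0456
```

arm_command --targets '[{"dp": [0.001, 0.007, -0.026], "turn": [8.1, -0.1, 0], "grip": 0.06}, {"dp": [0.002, 0.004, -0.027], "turn": [8.1, 0, 0.1], "grip": 0.06}, {"dp": [0.005, 0, 0], "turn": [0, 0, 0], "grip": 0.06}, {"dp": [0, 0, 0], "turn": [0, 0, 0], "grip": 0.06}, {"dp": [0, 0, 0], "turn": [0, 0, 0], "grip": 0.06}]'

```text
clock: 18.1
position: [0.5433, 0.1735, 0.2466]
ee_rot: [0.496, 0.508, 0.49, -0.505]
contact_force: [-0.9, 0.0, -0.2]
width: 0.0452
```

```bash
python3 - <<'E'
from plan import *
s,R,p=st();print(s['clock'],p,s['contact_force'],s['width'])
print(rel(p,R,[.5422,.1742,.181],down(-1.6)))
im=manip.get_image('top')[:,:,::-1];cv2.imwrite('pics/t11.png',im);crop('pics/t11.png',(350,225,530,370),4,'pics/t11c.png')
crop('pics/t11.png',(120,190,320,340),4,'pics/t11d.png')
E
```

```text
18.1 [0.54332114 0.17354498 0.24659931] [-0.88951225  0.02013947 -0.16506995] 0.045180724464149065
(array([ 0.06558499, -0.00170598, -0.0008093 ]), array([ 0.03531877,  0.16156379, -0.49565448]))
```

View pics/t11c.png

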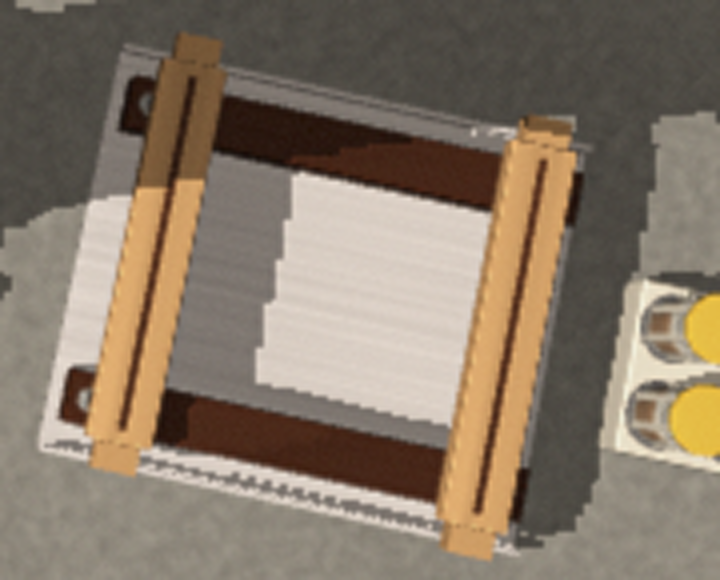

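View pics/t11d.png

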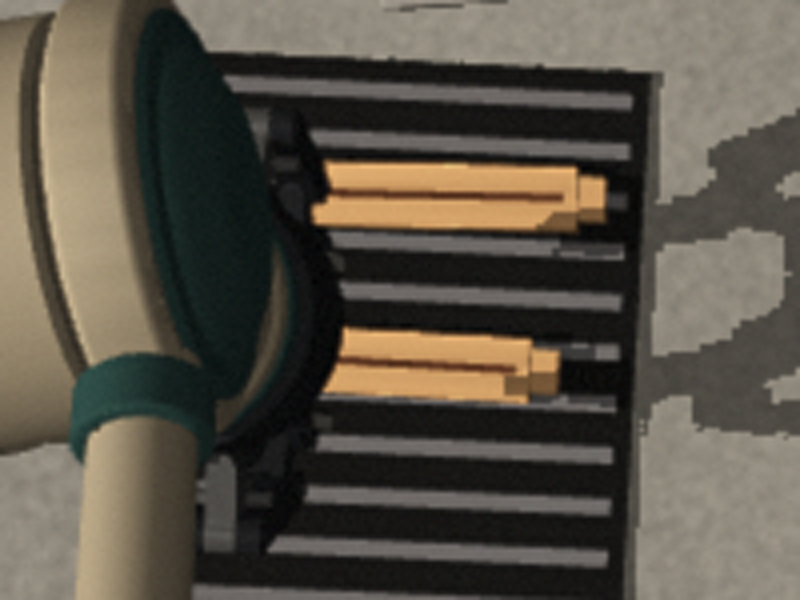

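Both lower bars lie square across the bearers (crop: left bar ends 200,35 / 113,474; right bar 549,116 / 468,561). Next, grip bar B.

arm_command --targets '[{"dp": [0.03, -0.0015, -0.0008], "turn": [0, 0.2, -0.5], "grip": 0.06}, {"dp": [0.02, 0, 0], "turn": [0, 0, 0], "grip": 0.06}, {"dp": [0.015, 0, 0], "turn": [0, 0, 0], "grip": 0.06}, {"dp": [0, 0, 0], "turn": [0, 0, 0], "grip": 0.06}, {"dp": [0, 0, 0], "turn": [0, 0, 0], "grip": -0.7}, {"dp": [0, 0, 0], "turn": [0, 0, 0], "grip": -0.7}, {"dp": [0, 0, 0], "turn": [0, 0, 0], "grip": -0.7}, {"dp": [0, 0, 0], "turn": [0, 0, 0], "grip": -0.7}]'

```text
clock: 18.95
position: [0.5427, 0.1749, 0.1828]
ee_rot: [0.493, 0.508, 0.493, -0.506]
contact_force: [-0.0, -0.5, 2.7]
width: 0.0234
```

```bash
python3 - <<'E'
from plan import *
s,R,p=st();print(s['clock'],p,s['contact_force'],s['width'])
f=lambda x,y,z:ray('top',350+x/4-.375,225+y/4-.375,z)[:2]
a=f(200,35,.037);b=f(113,474,.037);d=(a+b)/2-[.5236,-.1588];t=np.radians(-10.75);print('rack xy',d@[np.cos(t),np.sin(t)],d@[-np.sin(t),np.cos(t)],np.degrees(np.arctan2(a[1]-b[1],a[0]-b[0])),np.linalg.norm(a-b))
ex=np.array([np.cos(t),np.sin(t)])
for q in(-.055,.055): print('upper target',q,[.5236,-.1588]+q*ex)
T=np.array([.5236,-.1588])+.055*ex
rows(p,R,[(p+[0,0,.012],-1.6,.015),((p[0],p[1],.245),-1.6,.052),((T[0],T[1],.265),-10.75,.045)],grip=-.7)
E
```

```text
18.95 [0.54268869 0.17494693 0.18283818] [-0.04376815 -0.53626952  2.6899461 ] 0.023388831790645954
rack xy 0.001678365920688896 0.06513277288697622 -10.418779858083225 0.16127128852524902
upper target -0.055 [ 0.46956523 -0.14854118]
upper target 0.055 [ 0.57763477 -0.16905882]
{"dp":[-0.012, 0.0, 0.0],"turn":[0.0, -0.1, -0.2],"grip":-0.7},
  -- at [0.5427 0.1749 0.1948] err [0.03 0.02 0.  ]
{"dp":[-0.05, 0.0, 0.0],"turn":[0.0, 0.0, 0.0],"grip":-0.7},
  -- at [0.5427 0.1749 0.2448] err [-0.01  0.01  0.16]
{"dp":[-0.003, 0.006, 0.043],"turn":[1.1, 0.0, 0.0],"grip":-0.7},
{"dp":[-0.002, 0.006, 0.043],"turn":[1.2, 0.0, 0.0],"grip":-0.7},
{"dp":[-0.003, 0.007, 0.042],"turn":[1.1, 0.0, 0.0],"grip":-0.7},
{"dp":[-0.002, 0.008, 0.043],"turn":[1.2, 0.0, 0.0],"grip":-0.7},
{"dp":[-0.003, 0.009, 0.042],"turn":[1.1, 0.0, 0.0],"grip":-0.7},
{"dp":[-0.002, 0.01, 0.042],"turn":[1.2, 0.0, 0.0],"grip":-0.7},
{"dp":[-0.003, 0.011, 0.042],"turn":[1.1, 0.0, 0.0],"grip":-0.7},
{"dp":[-0.002, 0.011, 0.042],"turn":[1.1, 0.0, 0.0],"grip":-0.7},
  -- at [ 0.5773 -0.1694  0.2648] err [0.31 0.37 0.15]
```

arm_command --targets '[{"dp": [-0.012, 0, 0], "turn": [0, -0.1, -0.2], "grip": -0.7}, {"dp": [-0.05, 0, 0], "turn": [0, 0, 0], "grip": -0.7}, {"dp": [-0.003, 0.006, 0.043], "turn": [1.1, 0, 0], "grip": -0.7}, {"dp": [-0.002, 0.006, 0.043], "turn": [1.2, 0, 0], "grip": -0.7}, {"dp": [-0.003, 0.007, 0.042], "turn": [1.1, 0, 0], "grip": -0.7}, {"dp": [-0.002, 0.008, 0.043], "turn": [1.2, 0, 0], "grip": -0.7}, {"dp": [-0.003, 0.009, 0.042], "turn": [1.1, 0, 0], "grip": -0.7}, {"dp": [-0.002, 0.01, 0.042], "turn": [1.2, 0, 0], "grip": -0.7}]'

```text
clock: 19.75
position: [0.5685, -0.0846, 0.2596]
ee_rot: [-0.461, -0.535, -0.462, 0.536]
contact_force: [0.4, -0.3, -0.6]
width: 0.023
```

arm_command --targets '[{"dp": [-0.003, 0.011, 0.042], "turn": [1.1, 0, 0], "grip": -0.7}, {"dp": [-0.002, 0.011, 0.042], "turn": [1.1, 0, 0], "grip": -0.7}, {"dp": [0, 0, 0], "turn": [0, 0, 0], "grip": -0.7}, {"dp": [0, 0, 0], "turn": [0, 0, 0], "grip": -0.7}, {"dp": [0, 0, 0], "turn": [0, 0, 0], "grip": -0.7}]'

```text
clock: 20.25
position: [0.5767, -0.1684, 0.2638]
ee_rot: [-0.45, -0.544, -0.452, 0.545]
contact_force: [-0.8, 0.1, 0.1]
width: 0.0231
```

```bash
python3 - <<'E'
from plan import *
s,R,p=st();print(s['clock'],p,s['contact_force'],s['width'])
print(rel(p,R,[.5777,-.1684,.2148],down(-10.75)))
E
```

```text
20.25 [ 0.57668247 -0.16840102  0.2637927 ] [-0.77228611  0.12857684  0.05053194] 0.02308442669370037
(array([ 0.0489888 ,  0.00117611, -0.00018612]), array([ 0.07209647, -0.00386708,  0.20628359]))
```

arm_command --targets '[{"dp": [0.02, 0.001, 0], "turn": [0, 0, 0.2], "grip": -0.7}, {"dp": [0.015, 0, 0], "turn": [0, 0, 0], "grip": -0.7}, {"dp": [0.007, 0, 0], "turn": [0, 0, 0], "grip": -0.7}, {"dp": [0.002, 0, 0], "turn": [0, 0, 0], "grip": -0.7}, {"dp": [0, 0, 0], "turn": [0, 0, 0], "grip": -0.7}]'

```text
clock: 20.75
position: [0.5781, -0.1688, 0.22]
ee_rot: [0.452, 0.544, 0.451, -0.544]
contact_force: [0.1, -0.0, 0.5]
width: 0.0231
```

```bash
python3 - <<'E'
from plan import *
s,R,p=st();print(s['clock'],p,s['contact_force'],s['width'])
print(rel(p,R,[.5777,-.1684,.2148],down(-10.75)))
im=manip.get_image('scene')[:,:,::-1];cv2.imwrite('pics/s12.png',cv2.resize(im[200:370,110:330],None,fx=3.5,fy=3.5,interpolation=2))
E
```

```text
20.75 [ 0.57813976 -0.16881626  0.22003869] [ 0.06770662 -0.01203675  0.49774427] 0.02313557979156225
(array([ 0.00523802, -0.00051366, -0.00033143]), array([ 0.10801744,  0.03863692, -0.05030116]))
```

View pics/s12.png

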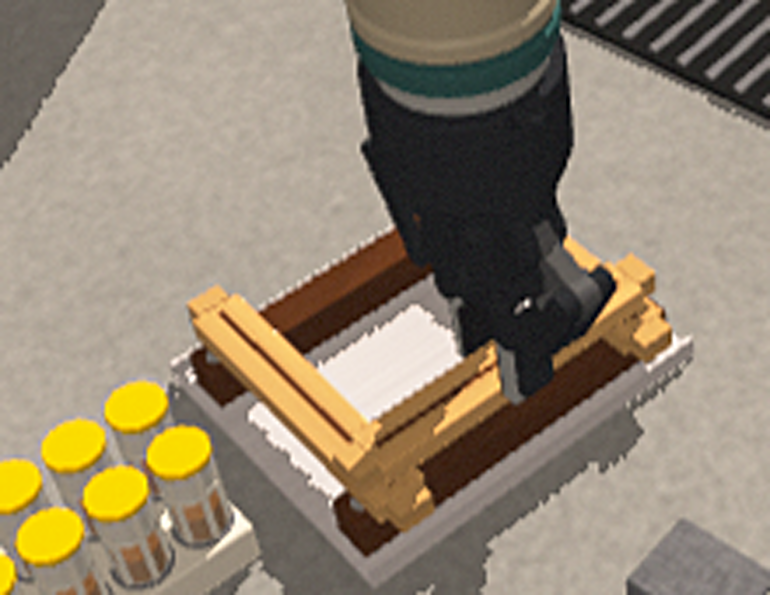

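Bar B hovers above the far bearer, crossing both lower bars (400,440 to 640,290 in the crop). Lowering to contact.

arm_command --targets '[{"dp": [0.002, -0.0003, -0.0003], "turn": [0, 0, 0], "grip": -0.7}, {"dp": [0.0015, 0, 0], "turn": [0, 0, 0], "grip": -0.7}, {"dp": [0.001, 0, 0], "turn": [0, 0, 0], "grip": -0.7}, {"dp": [0, 0, 0], "turn": [0, 0, 0], "grip": -0.7}]'

```text
clock: 21.2
position: [0.5777, -0.1693, 0.2154]
ee_rot: [-0.452, -0.544, -0.451, 0.545]
contact_force: [0.0, -0.0, -1.4]
width: 0.0232
```

arm_command --targets '[{"dp": [0.001, 0, 0], "turn": [0, 0, 0], "grip": -0.7}, {"dp": [0, 0, 0], "turn": [0, 0, 0], "grip": -0.7}]'

```text
clock: 21.4
position: [0.5778, -0.1694, 0.2149]
ee_rot: [0.452, 0.545, 0.451, -0.544]
contact_force: [-0.7, 0.4, 3.3]
width: 0.0231
```

arm_command --targets '[{"dp": [0, 0, 0], "turn": [0, 0, 0], "grip": -0.2}, {"dp": [0, 0, 0], "turn": [0, 0, 0], "grip": 0.06}, {"dp": [0, 0, 0], "turn": [0, 0, 0], "grip": 0.06}, {"dp": [0, 0, 0], "turn": [0, 0, 0], "grip": 0.06}, {"dp": [-0.02, 0, 0], "turn": [0, 0, 0], "grip": 0.06}, {"dp": [-0.045, 0, 0], "turn": [0, 0, 0], "grip": 0.06}]'

```text
clock: 22.0
position: [0.5763, -0.1686, 0.2762]
ee_rot: [-0.449, -0.543, -0.454, 0.546]
contact_force: [1.3, -0.1, -0.2]
width: 0.0451
```

```bash
python3 - <<'E'
from plan import *
s,R,p=st();print(s['clock'],p,s['contact_force'],s['width'])
j=ray('top',338,152,.085);print('jar',j)
rows(p,R,[((.555,.0,.29),-5,.045),((.604,.1595,.245),.5,.045)],grip=.06)
E
```

```text
22.0 [ 0.57628991 -0.16864697  0.27615779] [ 1.26054834 -0.11972767 -0.16339216] 0.04509785937774312
jar [ 0.72218176 -0.01528525  0.085     ]
{"dp":[-0.003, -0.013, -0.04],"turn":[-1.4, 0.0, 0.1],"grip":0.06},
{"dp":[-0.004, -0.012, -0.041],"turn":[-1.5, 0.0, 0.1],"grip":0.06},
{"dp":[-0.003, -0.011, -0.041],"turn":[-1.4, -0.1, 0.2],"grip":0.06},
{"dp":[-0.003, -0.01, -0.042],"turn":[-1.4, 0.0, 0.1],"grip":0.06},
  -- at [5.553e-01 4.000e-04 2.896e-01] err [-0.25 -0.42  0.41]
{"dp":[0.011, 0.009, -0.041],"turn":[-1.4, 0.0, 0.0],"grip":0.06},
{"dp":[0.011, 0.009, -0.04],"turn":[-1.4, 0.0, 0.0],"grip":0.06},
{"dp":[0.011, 0.011, -0.04],"turn":[-1.3, 0.0, 0.0],"grip":0.06},
{"dp":[0.012, 0.011, -0.04],"turn":[-1.4, 0.0, 0.0],"grip":0.06},
  -- at [0.6035 0.1592 0.2446] err [0.5  0.31 0.41]
```

arm_command --targets '[{"dp": [-0.003, -0.013, -0.04], "turn": [-1.4, 0, 0.1], "grip": 0.06}, {"dp": [-0.004, -0.012, -0.041], "turn": [-1.5, 0, 0.1], "grip": 0.06}, {"dp": [-0.003, -0.011, -0.041], "turn": [-1.4, -0.1, 0.2], "grip": 0.06}, {"dp": [-0.003, -0.01, -0.042], "turn": [-1.4, 0, 0.1], "grip": 0.06}, {"dp": [0.011, 0.009, -0.041], "turn": [-1.4, 0, 0], "grip": 0.06}, {"dp": [0.011, 0.009, -0.04], "turn": [-1.4, 0, 0], "grip": 0.06}, {"dp": [0.011, 0.011, -0.04], "turn": [-1.3, 0, 0], "grip": 0.06}, {"dp": [0.012, 0.011, -0.04], "turn": [-1.4, 0, 0], "grip": 0.06}]'

```text
clock: 22.8
position: [0.6055, 0.1603, 0.2466]
ee_rot: [0.506, 0.499, 0.499, -0.496]
contact_force: [0.8, 0.1, -0.1]
width: 0.0447
```

arm_command --targets '[{"dp": [0.005, 0, 0], "turn": [0, 0, 0], "grip": 0.06}, {"dp": [0, 0, 0], "turn": [0, 0, 0], "grip": 0.06}, {"dp": [0, 0, 0], "turn": [0, 0, 0], "grip": 0.06}]'

```text
clock: 23.1
position: [0.605, 0.1578, 0.2417]
ee_rot: [0.505, 0.499, 0.499, -0.497]
contact_force: [-0.5, -0.4, 0.3]
width: 0.0453
```

```bash
python3 - <<'E'
from plan import *
s,R,p=st();print(s['clock'],p,s['contact_force'],s['width'])
print(rel(p,R,[.604,.1594,.181],down(.5)))
im=manip.get_image('top')[:,:,::-1];cv2.imwrite('pics/t13.png',im);crop('pics/t13.png',(350,225,530,370),4,'pics/t13c.png')
E
```

```text
23.1 [0.60495161 0.15779941 0.24173913] [-0.51286384 -0.36451369  0.32176116] 0.04525602186574483
(array([ 0.06072124, -0.00144214, -0.00188705]), array([-0.02905851,  0.26304834, -0.47516324]))
```

View pics/t13.png

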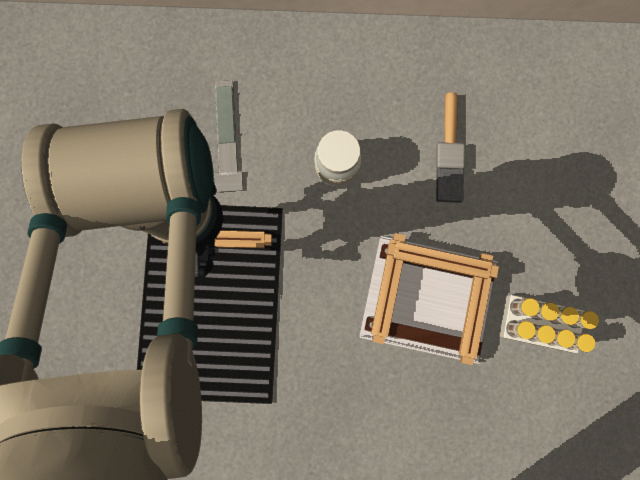

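View pics/t13c.png

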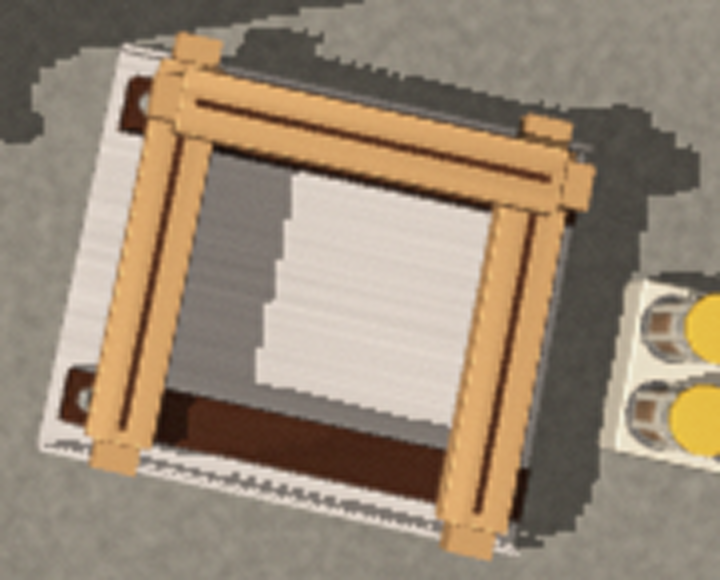

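Bar B is straight above the far bearer, crossing both lower bars (crop 150,90 → 592,187). The gripper is over bar A; gripping it.

arm_command --targets '[{"dp": [0.025, -0.001, -0.002], "turn": [0, 0.3, -0.5], "grip": 0.06}, {"dp": [0.02, 0, 0], "turn": [0, 0, 0], "grip": 0.06}, {"dp": [0.015, 0, 0], "turn": [0, 0, 0], "grip": 0.06}, {"dp": [0, 0, 0], "turn": [0, 0, 0], "grip": 0.06}, {"dp": [0, 0, 0], "turn": [0, 0, 0], "grip": -0.7}, {"dp": [0, 0, 0], "turn": [0, 0, 0], "grip": -0.7}, {"dp": [0, 0, 0], "turn": [0, 0, 0], "grip": -0.7}, {"dp": [0, 0, 0], "turn": [0, 0, 0], "grip": -0.7}]'

```text
clock: 23.95
position: [0.605, 0.1603, 0.1832]
ee_rot: [0.503, 0.499, 0.502, -0.497]
contact_force: [0.2, -0.6, 4.5]
width: 0.023
```

```bash
python3 - <<'E'
from plan import *
s,R,p=st();print(s['clock'],p,s['contact_force'],s['width'])
f=lambda x,y,z:ray('top',350+x/4-.375,225+y/4-.375,z)[:2]
a=f(150,89,.049);b=f(592,187,.049);d=(a+b)/2-[.5236,-.1588];t=np.radians(-10.75);print('B rack xy',d@[np.cos(t),np.sin(t)],d@[-np.sin(t),np.cos(t)],np.degrees(np.arctan2(a[1]-b[1],a[0]-b[0]))-90,np.linalg.norm(a-b))
rows(p,R,[(p+[0,0,.012],.5,.015),((p[0],p[1],.245),.5,.052),((.4696,-.1485,.285),-10.75,.045)],grip=-.7)
E
```

```text
23.95 [0.60498475 0.16025375 0.18317469] [ 0.20199888 -0.55045467  4.52749537] 0.022969612153908806
B rack xy 0.05720282095839831 -0.00023112386310066013 -10.916629702510065 0.16180216845945725
{"dp":[-0.012, 0.0, 0.0],"turn":[0.0, -0.1, -0.2],"grip":-0.7},
  -- at [0.6049 0.1602 0.1952] err [0.04 0.01 0.  ]
{"dp":[-0.05, 0.0, 0.0],"turn":[0.0, 0.0, 0.0],"grip":-0.7},
  -- at [0.605  0.1603 0.2452] err [ 0.01 -0.01 -0.17]
{"dp":[-0.005, -0.017, 0.038],"turn":[1.4, 0.0, 0.0],"grip":-0.7},
{"dp":[-0.005, -0.017, 0.039],"turn":[1.4, 0.0, 0.0],"grip":-0.7},
{"dp":[-0.005, -0.015, 0.04],"turn":[1.4, 0.0, 0.0],"grip":-0.7},
{"dp":[-0.005, -0.014, 0.039],"turn":[1.4, 0.0, 0.0],"grip":-0.7},
{"dp":[-0.005, -0.014, 0.04],"turn":[1.4, 0.0, 0.0],"grip":-0.7},
{"dp":[-0.005, -0.012, 0.04],"turn":[1.4, 0.0, 0.0],"grip":-0.7},
{"dp":[-0.005, -0.012, 0.041],"turn":[1.4, 0.0, 0.0],"grip":-0.7},
{"dp":[-0.005, -0.01, 0.041],"turn":[1.4, 0.0, 0.0],"grip":-0.7},
  -- at [ 0.4696 -0.1487  0.2854] err [-0.03  0.24 -0.41]
```

arm_command --targets '[{"dp": [-0.012, 0, 0], "turn": [0, -0.1, -0.2], "grip": -0.7}, {"dp": [-0.05, 0, 0], "turn": [0, 0, 0], "grip": -0.7}, {"dp": [-0.005, -0.017, 0.038], "turn": [1.4, 0, 0], "grip": -0.7}, {"dp": [-0.005, -0.017, 0.039], "turn": [1.4, 0, 0], "grip": -0.7}, {"dp": [-0.005, -0.015, 0.04], "turn": [1.4, 0, 0], "grip": -0.7}, {"dp": [-0.005, -0.014, 0.039], "turn": [1.4, 0, 0], "grip": -0.7}, {"dp": [-0.005, -0.014, 0.04], "turn": [1.4, 0, 0], "grip": -0.7}, {"dp": [-0.005, -0.012, 0.04], "turn": [1.4, 0, 0], "grip": -0.7}]'

```text
clock: 24.75
position: [0.5024, -0.0719, 0.2754]
ee_rot: [-0.464, -0.533, -0.465, 0.534]
contact_force: [0.1, -2.0, -0.1]
width: 0.0234
```

arm_command --targets '[{"dp": [-0.005, -0.012, 0.041], "turn": [1.4, 0, 0], "grip": -0.7}, {"dp": [-0.005, -0.01, 0.041], "turn": [1.4, 0, 0], "grip": -0.7}, {"dp": [0, 0, 0], "turn": [0, 0, 0], "grip": -0.7}, {"dp": [0, 0, 0], "turn": [0, 0, 0], "grip": -0.7}, {"dp": [0, 0, 0], "turn": [0, 0, 0], "grip": -0.7}]'

```text
clock: 25.25
position: [0.4695, -0.1477, 0.2846]
ee_rot: [-0.451, -0.544, -0.452, 0.545]
contact_force: [-0.5, 1.1, -0.4]
width: 0.0232
```

```bash
python3 - <<'E'
from plan import *
s,R,p=st();print(s['clock'],p,s['contact_force'],s['width'])
print(rel(p,R,[.4694,-.1477,.2152],down(-10.75)))
E
```

```text
25.25 [ 0.46953762 -0.14774846  0.28462851] [-0.54958242  1.087437   -0.43594957] 0.02320774577940195
(array([ 6.94286314e-02,  4.71085490e-05, -4.26398048e-05]), array([0.0741364 , 0.01702963, 0.15787762]))
```

arm_command --targets '[{"dp": [0.03, 0, 0], "turn": [0, 0, 0.1], "grip": -0.7}, {"dp": [0.02, 0, 0], "turn": [0, 0, 0], "grip": -0.7}, {"dp": [0.012, 0, 0], "turn": [0, 0, 0], "grip": -0.7}, {"dp": [0.002, 0, 0], "turn": [0, 0, 0], "grip": -0.7}, {"dp": [0, 0, 0], "turn": [0, 0, 0], "grip": -0.7}]'

```text
clock: 25.75
position: [0.4696, -0.1475, 0.2201]
ee_rot: [-0.451, -0.543, -0.452, 0.545]
contact_force: [0.4, 0.3, -0.1]
width: 0.023
```

```bash
python3 - <<'E'
from plan import *
s,R,p=st();print(s['clock'],p,s['contact_force'],s['width'])
print(rel(p,R,[.4694,-.1477,.2152],down(-10.75)))
im=manip.get_image('scene')[:,:,::-1];cv2.imwrite('pics/s14.png',cv2.resize(im[200:370,110:330],None,fx=3.5,fy=3.5,interpolation=2))
E
```

```text
25.75 [ 0.46963569 -0.14750977  0.22014727] [ 0.39643528  0.34815453 -0.08876081] 0.023032722471525713
(array([ 0.00494779, -0.00018636,  0.00022757]), array([0.15498505, 0.03195537, 0.11966168]))
```

View pics/s14.png

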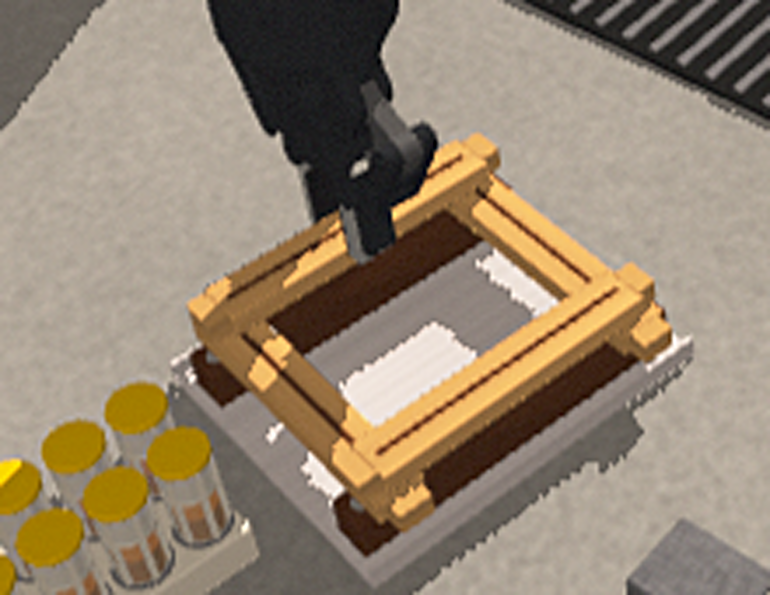

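Bar A hovers straight above the near bearer (205,300 → 490,155). Lowering it.

arm_command --targets '[{"dp": [0.002, 0, 0], "turn": [0.1, 0, 0], "grip": -0.7}, {"dp": [0.0015, 0, 0], "turn": [0, 0, 0], "grip": -0.7}, {"dp": [0.001, 0, 0], "turn": [0, 0, 0], "grip": -0.7}, {"dp": [0, 0, 0], "turn": [0, 0, 0], "grip": -0.7}]'

```text
clock: 26.2
position: [0.4692, -0.1486, 0.216]
ee_rot: [-0.451, -0.544, -0.451, 0.545]
contact_force: [0.4, 0.3, -0.4]
width: 0.0233
```

arm_command --targets '[{"dp": [0.0008, 0, 0], "turn": [0, 0, 0], "grip": -0.7}, {"dp": [0, 0, 0], "turn": [0, 0, 0], "grip": -0.7}]'

```text
clock: 26.4
position: [0.4693, -0.1487, 0.2152]
ee_rot: [-0.451, -0.544, -0.451, 0.545]
contact_force: [0.1, -0.3, 0.9]
width: 0.023
```

arm_command --targets '[{"dp": [0.0007, 0, 0], "turn": [0, 0, 0], "grip": -0.7}, {"dp": [0, 0, 0], "turn": [0, 0, 0], "grip": -0.7}]'

```text
clock: 26.6
position: [0.4692, -0.1487, 0.2151]
ee_rot: [-0.451, -0.544, -0.451, 0.545]
contact_force: [-1.8, 0.3, 6.3]
width: 0.0229
```

Contact at 6 N. Releasing, then up and away so the cameras see everything.

arm_command --targets '[{"dp": [-0.0005, 0, 0], "turn": [0, 0, 0], "grip": -0.2}, {"dp": [0, 0, 0], "turn": [0, 0, 0], "grip": 0.06}, {"dp": [0, 0, 0], "turn": [0, 0, 0], "grip": 0.06}, {"dp": [0, 0, 0], "turn": [0, 0, 0], "grip": 0.06}, {"dp": [-0.02, 0, 0], "turn": [0, 0, 0], "grip": 0.06}, {"dp": [-0.045, 0, 0], "turn": [0, 0, 0], "grip": 0.06}, {"dp": [-0.045, 0, 0], "turn": [0, 0, 0], "grip": 0.06}]'

```text
clock: 27.3
position: [0.469, -0.1483, 0.3252]
ee_rot: [-0.45, -0.544, -0.452, 0.546]
contact_force: [0.8, -0.9, -0.2]
width: 0.0453
```

arm_command --targets '[{"dp": [-0.01, -0.02, -0.035], "turn": [0, 0, 0], "grip": 0.06}, {"dp": [0, -0.025, -0.035], "turn": [0, 0, 0], "grip": 0.06}, {"dp": [0, -0.025, -0.035], "turn": [0, 0, 0], "grip": 0.06}, {"dp": [0, -0.025, -0.035], "turn": [0, 0, 0], "grip": 0.06}, {"dp": [0, -0.025, -0.035], "turn": [0, 0, 0], "grip": 0.06}, {"dp": [0, -0.01, -0.035], "turn": [0, 0, 0], "grip": 0.06}, {"dp": [0, 0, -0.035], "turn": [0, 0, 0], "grip": 0.06}, {"dp": [0, 0, 0], "turn": [0, 0, 0], "grip": 0.06}]'

```text
clock: 28.1
position: [0.3877, 0.1195, 0.335]
ee_rot: [0.452, 0.544, 0.452, -0.543]
contact_force: [-0.4, 0.9, 0.2]
width: 0.0451
```

```bash
python3 - <<'E'
from plan import *
s,R,p=st();print(s['clock'],p,s['contact_force'],s['width'])
cv2.imwrite('pics/t15.png',manip.get_image('top')[:,:,::-1]);crop('pics/t15.png',(350,225,530,370),4,'pics/t15c.png')
cv2.imwrite('pics/s15.png',manip.get_image('scene')[:,:,::-1])
E
```

```text
28.1 [0.38773852 0.11952581 0.33503594] [-0.3568044   0.85030233  0.2223001 ] 0.045078135360986545
```

View pics/t15.png

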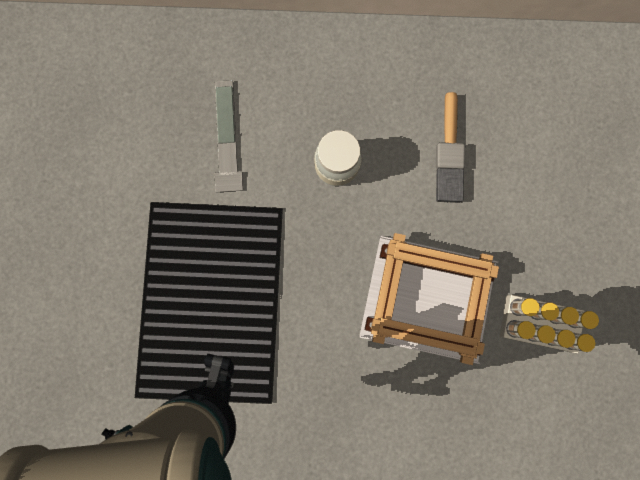

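View pics/t15c.png

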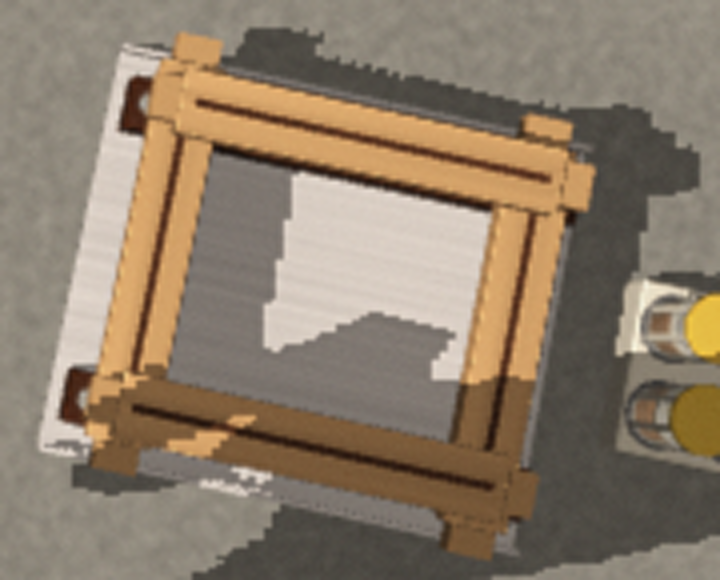

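View pics/s15.png

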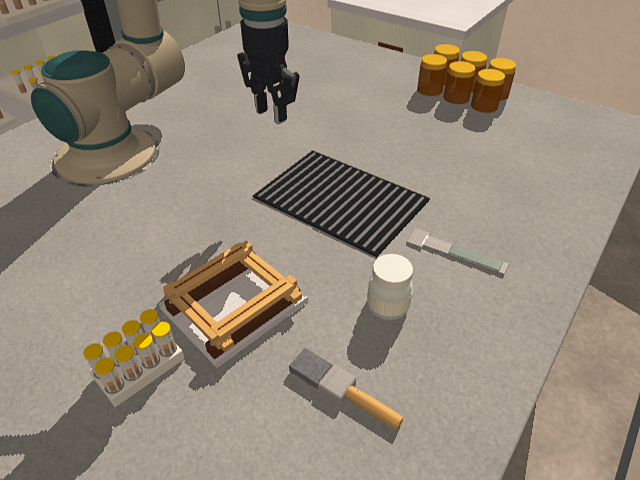

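The stack is complete and the bystanders are unmoved. Final check: overlay the ideal bar outlines on both views.

```bash
python3 - <<'E'
from h import *
t=np.radians(-10.75);ex=np.array([np.cos(t),np.sin(t)]);ey=np.array([-np.sin(t),np.cos(t)]);c=np.array([.5236,-.1588])
outs=[]
for n,src,(x0,y0,x1,y1),k in(('top','pics/t15.png',(360,225,510,370),4),('scene','pics/s15.png',(150,230,320,375),4)):
    big=cv2.resize(cv2.imread(src)[y0:y1,x0:x1],None,fx=k,fy=k,interpolation=2)
    for cx,cy,hx,hy,z,col in((0,-.065,.08,.012,.037,(255,0,0)),(0,.065,.08,.012,.037,(255,0,0)),(-.055,0,.012,.08,.049,(0,255,0)),(.055,0,.012,.08,.049,(0,255,0))):
        P=[proj(n,[*(c+(cx+sx*hx)*ex+(cy+sy*hy)*ey),z]) for sx,sy in((-1,-1),(1,-1),(1,1),(-1,1))]
        cv2.polylines(big,[((np.array(P)-[x0,y0]+.5)*k).astype(np.int32)],True,col,1)
    cv2.imwrite(f'pics/ov15{n}.png',big)
f=lambda x,y,z:ray('top',350+x/4-.375,225+y/4-.375,z)[:2]
a=f(89,397,.049);b=f(535,496,.049);d=(a+b)/2-c;print('A',d@ex,d@ey,np.linalg.norm(a-b))
P=[ray('top',u,v,.070)[:2] for u,v in((530,307),(590,320),(526,330),(586,343))];d=np.mean(P,0)-c;print('block',d@ex,d@ey)
d0=cv2.imread('pics/top0.png')[60:210,200:480].astype(int);d1=cv2.imread('pics/t15.png')[60:210,200:480].astype(int);print('bystander diff px',(np.abs(d0-d1).max(2)>60).sum())
E
```

```text
A -0.05427537952476958 -0.0005306833534659931 0.16063933108883913
block -0.0006844585562149411 -0.1699830121967883
bystander diff px 0
```

View pics/ov15top.png

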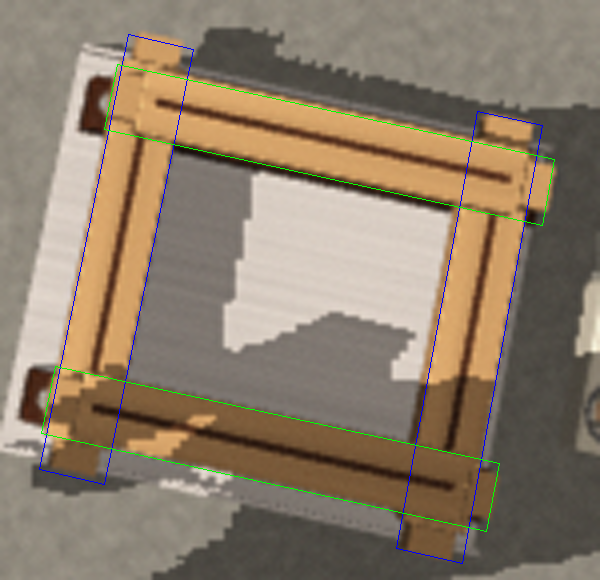

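View pics/ov15scene.png

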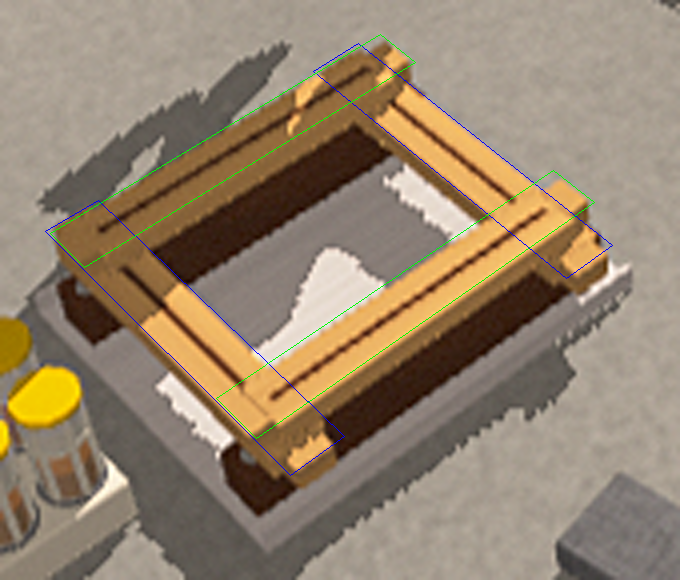

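```bash
python3 -c "
from rig import manip
print(manip.get_state()['clock']);print(manip.sign_off())"
```

```text
28.2
the job is handed in; nothing more can be done
None
```

I slid the cage block straight out of the rack's outer end first. Then I stacked the four bars crosswise and handed the job in at 28.2 s.

- **Cage block:** I gripped it by the cages and slid it along at sheet height, then lowered about 2.5 mm after it cleared the sheet, until the wrist force rose. Its centre is about 170 mm out from the rack's centre, which leaves about 24 mm to the sheet, and it is upright.
- **Lower bars:** They lie square across both bearers at about ±65 mm along them. The outer one is off centre by about 0.7 mm and the inner one by about 1.7 mm.
- **Upper bars:** The near one is within 1 mm of straight above its bearer. The far one measured about 2 mm too far out. Both are centred lengthwise to within 1 mm.
- **Setting down:** Each bar was lowered to a light contact of 3–7 N before I let go.
- **Jar, hive tool and brush:** They look unmoved, with no changed pixels around them between the first and last top pictures.

In the last overlay check, the top view matched the ideal outlines to about 2 mm. The scene view showed offsets of up to about 3 mm, mainly at the far upper bar. I judged that small enough to leave. The robot was clear of everything at hand-in.

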